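# Engage the transit lock of a bench scale with a flat driver

## Task

Take the blue flat driver from the tool stand and lock the red scale for transport: seat the blade in the slot of the lock screw, press the screw gently about halfway down against its spring (never to the bottom of its travel) and, keeping it pressed so, turn it clockwise until it meets its stop, without forcing it further. Then lift off so the screw springs up and put the driver back upright in the hole it came from, using only the driver on the screw and leaving the scale and everything else undisturbed.

Things in the scene. Friction and masses are not known exactly. Their poses are not given: they have to be found in the camera images.
- scale: Low red bench scale, fixed to the table: housing 240 (x) x 320 (y) x 70 mm high, origin at the centre of its underside, z up. A steel pan 190 x 200 mm, top 90 mm above the table, is centred at x 15, y -40 mm of its frame. At x -75, y 110 mm a round aluminium collar (42 mm outside, bore about 31 mm) holds the brass lock screw.
- lock_rim (a point): Centre of the collar's top face, 76 mm above the table, on the screw's vertical axis; axes parallel to the scale's. The top of the screw's head (brass, 27 mm across) lies recessed somewhere between 3 and 21 mm below this point, differing each time and not measured: find it by feel. The slot in the head goes through its axis, is 17 mm long, 4.6 mm wide and 5 mm deep with closed ends.
- lock_turn (a joint): Rotation of the lock screw, rad, growing clockwise seen from above: 0 unlocked, 1.35 at its hard stop (locked); starts between 0 and 0.35 and stays where left (friction about 0.05 N m). At 0 the slot lies along the scale's x axis; at value q it is turned clockwise by q from it. The blade has about 0.23 rad of play in the slot before it drives. At the stop the twist climbs within a few hundredths of a rad: more than about 0.2 N m there is forcing it.
- lock_press (a joint): How far the screw is pushed down against its spring, m: 0 up, 0.0055 bottomed. The spring resists with about 4.5 N at 0, plus 2.5 N per mm, so 3 mm takes about 12 N. The screw is to be turned only while pressed in (about 1.5 to 4 mm); it springs back up when let go.
- driver: Flat driver with a square blue handle, 130 mm long, 120 g. Origin at the centre of the blade's tip, z runs up the shank to the handle. Blade 14 mm wide (along its x) and 2.2 mm thick (its y), shank 10 mm in diameter, black round flange 32 mm across from z 52 to 58 mm, handle 24 x 24 mm with flat faces square to x and y from z 58 to 130 mm. It stands upright in a hole of the stand, its flange resting on the stand's top, the tip 8 mm above the table.
- stand: Fixed wooden tool stand 175 (x) x 66 (y) x 60 mm high, origin at the centre of its underside, with three square holes, 19 mm wide and open down to the table, at x -55, 0 and 55 mm. Which hole holds the driver varies.
- hexdriver: Bystander: hex driver with a round yellow handle, 120 mm tall, standing in another hole of the stand; origin at its tip.
- dish: Bystander: white weighing bowl, 90 mm wide, 30 mm high, on the scale's pan; origin at its underside.
- jar: Bystander: amber jar, 64 mm wide, 100 mm high; origin at its underside.
- tub: Bystander: white open tub, 110 mm wide, 120 mm high; origin at its underside.
- weight: Bystander: brass calibration weight, 44 mm wide, 64 mm high; origin at its underside.
- scoop: Bystander: white spoon lying on the table.

How it is judged:
On the way, in this order (a step that is already met when the one before it is completed fails the run):
1. the driver is lifted clear of the stand (z of driver in the frame of stand above 0.065 m), for 0.1 s.
2. the blade is seated in the slot and presses the screw in by more than 1.2 mm (value of joint lock_press above 0.0012 m and horizontal distance between driver and lock_rim below 0.004 m and z of driver in the frame of lock_rim below -0.0065 m), for 0.2 s.
3. the screw is at its stop (over 1.28 rad), still pressed in by the driver (value of joint lock_turn above 1.28 rad and value of joint lock_press above 0.001 m and horizontal distance between driver and lock_rim below 0.005 m), for 0.1 s.
At the end, for the whole second after the job is handed in: The lock screw is turned to its stop (joint over 1.28 of 1.35 rad) and has sprung back up (pressed in less than 0.6 mm); the driver stands upright (within 0.1 rad) and at rest in the hole it came from, within 8 mm of where it stood (value of joint lock_turn above 1.28 rad and value of joint lock_press below 0.0006 m and distance of driver from where it was at the start of the episode below 0.008 m and angle between driver's own z axis and vertical below 0.1 rad and linear speed of driver below 0.02 m/s); the robot touches nothing.
It fails at once if the screw is turned while pressed in by less than 1 mm (velocity of joint lock_turn above 0.2 rad/s and value of joint lock_press below 0.001 m).
It fails at once if the screw is forced down nearly to the bottom of its travel (pressed in over 4.6 mm) (value of joint lock_press above 0.0046 m).
It fails at once if the driver bears on the scale or screw with more than 40 N, all its contacts added up (as when it is forced against the stop) (contact force between driver and scale above 40 N).
It fails at once if the gripper or arm pushes on the scale or screw (over 2 N) (contact force between any of the fingers, the arm and scale above 2 N).
It fails at once if a bystander is moved more than 25 mm (distance of any of hexdriver, dish, jar, tub, weight, scoop from where it was at the start of the episode above 0.025 m).
It also fails if it takes over 58 s, if anything falls off the work surface, if the arm or the gripper's body presses on something with over 40 N, if the wrist force passes 120 N, or if a joint passes its speed limit or range.

## Robot

A 6-joint arm with a two-finger parallel gripper is mounted at the origin on the work surface. World frame = base frame: x ahead of the robot, y to its left, z up, the work surface at z = 0. Lengths are in m, angles in rad, forces in N, time in s.
With the tool pointing down it reaches from about 0.225 to 0.875 m from the base axis. Payload 3.4 kg.
Tool frame: the origin (TCP) lies between the finger pads; the fingertips stand 11 mm ahead of it and the grasp point (between the pads) lies 8 mm behind it (tips_ahead is the distance from the TCP to the fingertips, in m); z points along the fingers, x is the direction in which the jaws open and shut, and the axes are right-handed (so a half turn about z gives the same grasp; the last joint's range is limited). The gripper opens to 85 mm and grips with 20 to 120 N. Pads are 22 mm wide; open, the fingers measure 114 mm over their backs; the gripper's body (76 mm by 85 mm) begins 54 mm behind the grasp point. The pads swing forward as they close: fully open they stand 13 mm farther back than shut.
Start: joints at [1.061, 0.276, 1.505, -0, 1.361, -0.121], TCP at [0.218, 0.532, 0.242] pointing down, gripper open.
Joint ranges: [-2.89, 2.89], [-0.75, 2.08], [0.22, 2.7], [-1.18, 4.32], [0.11, 2.71], [-2.7, 2.7]. Speed limits (rad/s): [2.57, 2.57, 3.14, 3.14, 3.14, 3.14].

## Interface

Orientations are given as a unit quaternion [w, x, y, z].
In Python, from rig import get_state, get_image, sign_off, masks_of, tips_ahead gives the robot as it stands.
- The arm moves only by the tool play_rows, never from a script. Its argument "series" is a list of rows, each an object of numbers: "fingers": the closure, from -1 (fully open) to 1 (shut); "dx", "dy", "dz": the shift along the world's x, y, z in mm; "turn": the turn about the world's z in rad. A call has 1 to 20 rows; each row shifts and turns the pose as measured when the row begins; what a row does not reach is not made up. A row lasts 1/12 s, in which the tool goes at most 41.7 mm and 7.16 degrees, less where a joint would pass 70% of its speed; a pose out of reach is approached as far as the arm can. A call with a gripper value outside its range is refused whole. The fingers move at their own pace and stop on an object; "squeeze" is the grip in N (left out, the last holds). Time passes only in rows, so rows that do not move let the fingers close. It gives the time, the measured TCP pose, the force and the opening at its end, in the units of the state.
- get_state(): the state, without advancing time (a new reading comes with each control period).
- get_image(name): name is "side" or "top"; returns a dict with "pixels" (420x560x3 uint8, red, green, blue), "vfov" (degrees; the focal length in pixels is half the picture's height over the tangent of half this angle, whatever the lens; pixels are square), "cx", "cy" (the principal point, pixels), "rvec" (rotation vector, rad) and "tvec" (3), from world to camera coordinates, as OpenCV has them. Camera axes: x right, y down, z forward; pixel columns grow to the right and rows downward; lengths in m; the calibration is good to about 2 mm. A picture is of the moment at which its call begins. There is no depth.
- sign_off(): hands the job in, once; it reports no verdict.
Trained networks look in a picture, given as the dict that the camera call returned (one of the last four; its "shot" number tells which), for a name from the list of things; names that differ only in an ending like _2 or _b are one class to them, and where a whole thing is asked for, a point or a joint stands for the part that bears it (a point fixed in the world has none). Each returns a list of dicts, best first, with "p" (0 to 1); they miss things now and then, are a little off and sometimes report something else, mostly with a low value. They report only what shows in the picture. A call takes as long as a camera call.
- masks_of(picture, label): "region" (420x560 bool, what is visible of it) and "xy" ([column, row] in pixels, amid what is visible of it).
The state is a dict: "clock": time; "qpos": joint angles; "qd": joint speeds; "effort": joint torques, N m; "position": TCP position; "ee_rot": TCP orientation; "contact_force": force on the tool from outside, world axes, zero at the start; "moment": the same for the moment, N m; "width": finger opening in m.
Only numpy, scipy, OpenCV 4.12 (cv2) and the standard library are available. Lean on these libraries where they do the work, as an engineer would, in place of code of your own. Each camera call takes 0.05 s, during which the arm holds its last target. There are 200 camera calls.

## Working session

There is one attempt and no reset: what is moved stays moved. The work goes in short steps, Python scripts to look and compute and a tool call to move; the robot and the scene stay as the last step left them, time stands still between calls to the robot, and variables do not carry over. Pictures are saved under pics/ and viewed, about 8 in all and at most 12, crops included, and the job is handed in when it is done.

Besides the shell and the picture viewer there is one more tool, called after "Request:" as name(argument=value, ...), one argument or row to a line, values as JSON. play_rows: Moves the arm, as the interface text tells. Its arguments: {"type":"object","properties":{"series":{"type":"array"},"squeeze":{"type":"number"}},"required":["series"]}

```bash
mkdir -p pics; ls; cat > h.py <<'E'
import numpy as np, cv2
from rig import *
def cam(p):
    f=210/np.tan(np.radians(p["vfov"])/2); R=cv2.Rodrigues(np.array(p["rvec"],float))[0]
    return np.array([[f,0,p["cx"]],[0,f,p["cy"]],[0,0,1.]]),R,np.array(p["tvec"],float).ravel()
def onz(p,uv,z):
    K,R,t=cam(p); c=-R.T@t; d=R.T@np.linalg.inv(K)@np.array([uv[0],uv[1],1.]); return c+d*(z-c[2])/d[2]
def proj(p,X):
    K,R,t=cam(p); x=K@(R@np.asarray(X,float).T+t[:,None]); return (x[:2]/x[2]).T
def save(p,n,crop=None,s=1):
    im=cv2.cvtColor(p["pixels"],cv2.COLOR_RGB2BGR)
    if crop: a,b,c,d=crop; im=im[b:d,a:c]
    cv2.imwrite("pics/"+n,cv2.resize(im,None,fx=s,fy=s,interpolation=cv2.INTER_CUBIC))
E
python3 - <<'E'
from h import *
np.set_printoptions(precision=4,suppress=True)
print(get_state(),tips_ahead)
out=[]
for n in ("top","side"):
    p=get_image(n); K,R,t=cam(p); print(n,K[0,0],K[:2,2],"cam at",-R.T@t,"fwd",R[2])
    out.append(cv2.cvtColor(p["pixels"],cv2.COLOR_RGB2BGR)); save(p,n+"0.png",None,1.42)
    for l in "scale lock_rim driver stand hexdriver dish jar tub weight scoop".split():
        for m in masks_of(p,l)[:2]:
            z=dict(scale=.07,lock_rim=.07,driver=.138,stand=.06,hexdriver=.128).get(l,.05)
            r=m["region"]; print(l,round(m["p"],2),m["xy"],r.sum(),onz(p,m["xy"],z))
E
```

```text
pics
{'clock': 0.0, 'qpos': array([ 1.061 ,  0.2766,  1.5062,  0.    ,  1.3607, -0.121 ]), 'qd': array([ 0.0005, -0.0007, -0.0006,  0.0016, -0.0002,  0.0009]), 'effort': array([ -0.0008, -41.678 , -24.5806,  -0.0005,   0.0112,  -0.    ]), 'position': array([0.2177, 0.5316, 0.2414]), 'ee_rot': array([ 0.0004,  0.8304,  0.5572, -0.0008]), 'contact_force': array([ 0.2781,  0.8247, -0.1185]), 'moment': array([-0.0662, -0.0448, -0.0511]), 'width': 0.08535720557786025} 0.011
top 498.6367677795513 [272.7569 204.3313] cam at [ 0.4342 -0.0391  1.2423] fwd [ 0.095  -0.0147 -0.9954]
scale 0.94 [278.5, 169.6] 12435 [ 0.6288 -0.0719  0.07  ]
lock_rim 0.89 [274.2, 168.8] 12592 [ 0.6309 -0.0617  0.07  ]
driver 0.56 [123.6, 236.3] 234 [0.4757 0.2747 0.138 ]
stand 0.58 [130.9, 241.8] 1996 [0.4653 0.2796 0.06  ]
hexdriver 0.59 [116.4, 216.3] 197 [0.5209 0.2938 0.128 ]
dish 0.77 [293.7, 140.3] 1153 [ 0.7035 -0.1111  0.05  ]
jar 0.59 [117.6, 132.2] 828 [0.7315 0.3159 0.05  ]
tub 0.78 [424.1, 202.2] 2131 [ 0.5457 -0.4219  0.05  ]
weight 0.69 [173.7, 117.2] 305 [0.7663 0.18   0.05  ]
scoop 0.79 [396.6, 29
[... 206 characters left out ...]
94 [252.2, 223.4] 6549 [ 0.6172 -0.0082  0.07  ]
driver 0.55 [287.8, 303.5] 299 [0.4735 0.327  0.138 ]
stand 0.8 [296.6, 321.1] 2253 [0.4536 0.3162 0.06  ]
stand 0.4 [236.7, 186.5] 461 [ 0.699  -0.1881  0.06  ]
hexdriver 0.55 [266.5, 311.1] 276 [0.5207 0.3466 0.128 ]
dish 0.66 [233.7, 187.8] 472 [ 0.7106 -0.1928  0.05  ]
dish 0.41 [293.2, 149.9] 1143 [ 0.5413 -0.4303  0.05  ]
jar 0.74 [367.4, 174.8] 316 [ 0.2798 -0.3092  0.05  ]
jar 0.55 [187.2, 316.2] 973 [0.7254 0.3254 0.05  ]
tub 0.8 [291.3, 150.7] 1117 [ 0.5475 -0.4246  0.05  ]
weight 0.65 [189.5, 279.2] 361 [0.7514 0.2064 0.05  ]
scoop 0.81 [370.8, 176.9] 271 [ 0.2687 -0.2988  0.05  ]
scoop 0.56 [266.2, 309.4] 269 [0.5335 0.2821 0.05  ]
```

View pics/top0.png

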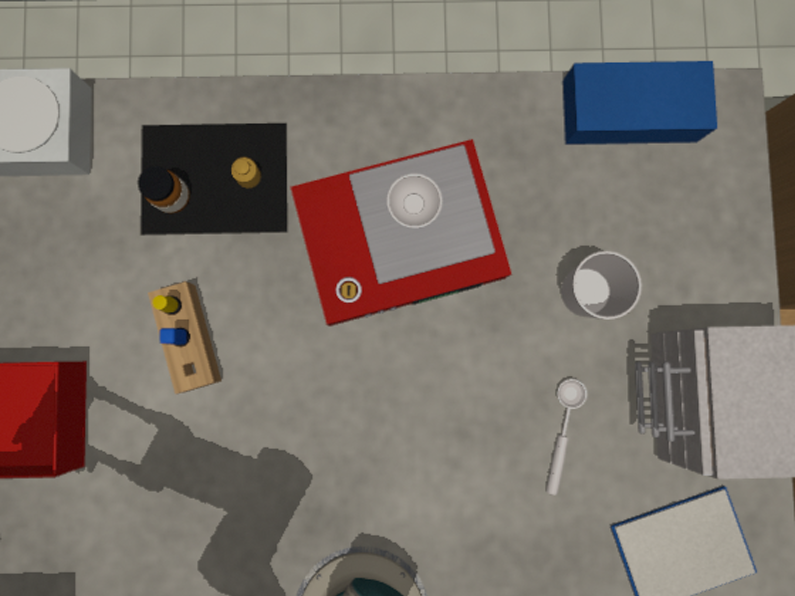

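View pics/side0.png

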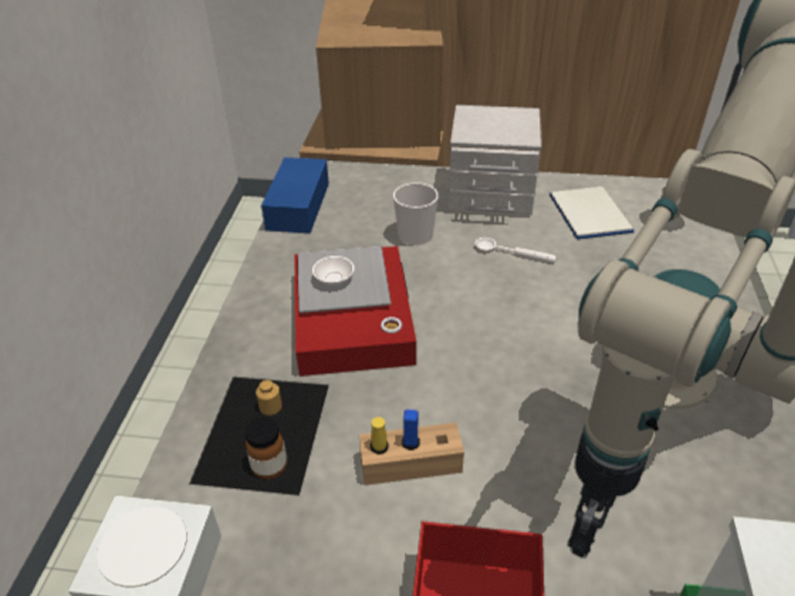

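The driver is in the middle hole, with the hex driver in the far (+x) hole and the third hole empty. The collar is at about (348,290) in the enlarged top picture, and its slot runs roughly along the picture's vertical. Next I'll fit the poses and zoom in.

```bash
cat > fit.py <<'E'
from h import *
from scipy.optimize import minimize
def outline(p,parts):  # union of convex hulls of 3D point sets
    m=np.zeros((420*4,560*4),np.uint8)
    for P in parts:
        h=cv2.convexHull((proj(p,P)*4+2).astype(np.float32)).astype(np.int32); cv2.fillConvexPoly(m,h,1)
    return cv2.resize(m.astype(np.float32),(560,420),interpolation=cv2.INTER_AREA)
def box(x0,x1,y0,y1,z0,z1): return np.array([[x,y,z] for x in(x0,x1) for y in(y0,y1) for z in(z0,z1)],float)
def place(P,v):
    c,s=np.cos(v[2]),np.sin(v[2]); Q=P.copy(); Q[:,:2]=P[:,:2]@np.array([[c,s],[-s,c]])+v[:2]; return Q
def fit(pics,masks,parts,v0):
    def cost(v):
        v=np.array([v[0],v[1],v[2]/4]); return sum(np.abs(outline(p,[place(P,v) for P in parts])-m).sum() for p,m in zip(pics,masks))
    x=np.array([v0[0],v0[1],v0[2]*4])
    r=minimize(cost,x,method="Nelder-Mead",options=dict(initial_simplex=[x,x+[.015,0,0],x+[0,.015,0],x+[0,0,.4]],xatol=2e-4,fatol=.5))
    return np.array([r.x[0],r.x[1],r.x[2]/4]),r.fun
E
python3 - <<'E'
from fit import *
np.set_printoptions(precision=4,suppress=True)
pt,ps=get_image("top"),get_image("side")
M=lambda p,l:masks_of(p,l)[0]["region"].astype(np.float32)
sc=[box(-.12,.12,-.16,.16,0,.07),box(-.08,.11,-.14,.06,.07,.09)]
for nm,pp in(("top",[pt]),("side",[ps]),("both",[pt,ps])):
    ms=[np.maximum(M(p,"scale"),M(p,"dish")) for p in pp]
    v,f=fit(pp,ms,sc,[.64,-.07,.25]); print("scale",nm,v,f,"rim",place(np.array([[-.075,.11,.076]]),v))
st=[box(-.0875,.0875,-.033,.033,0,.06)]
for nm,pp in(("top",[pt]),("side",[ps]),("both",[pt,ps])):
    ms=[np.maximum(np.maximum(M(p,"stand"),0),0) for p in pp]
    v,f=fit(pp,ms,st,[.46,.28,.25]); print("stand",nm,v,f)
# blue handle
a=np.arange(0,6.28,.3); hd=[box(-.012,.012,-.012,.012,.066,.138)]
for nm,pp in(("top",[pt]),("side",[ps]),("both",[pt,ps])):
    ms=[]
    for p in pp:
        g=p["pixels"].astype(int); b=((g[...,2]>g[...,0]*1.5+20)); q=cv2.dilate(M(p,"driver"),np.ones((7,7))); ms.append((b*q).astype(np.float32))
    for a0 in(0,.25,.6,-.4):
        v,f=fit(pp,ms,hd,[.475,.28,a0]); print("driver",nm,v,f,[m.sum() for m in ms])
def cr(p,c,r,s): 
    im=cv2.cvtColor(p["pixels"],cv2.COLOR_RGB2BGR)[c[1]-r:c[1]+r,c[0]-r:c[0]+r]; return cv2.resize(im,(s,s),interpolation=cv2.INTER_CUBIC)
cv2.imwrite("pics/z1.png",np.hstack([cr(pt,(245,204),12,390),cr(pt,(123,236),20,390)]))
E
```

```text
scale top [ 0.6466 -0.0795  0.2414] 217.1875 rim [[0.5475 0.0094 0.076 ]]
scale side [ 0.647  -0.0807  0.238 ] 127.0625 rim [[0.5482 0.0085 0.076 ]]
scale both [ 0.6469 -0.0796  0.2431] 356.8125 rim [[0.5476 0.0091 0.076 ]]
stand top [0.4768 0.2902 0.2693] 557.9375
stand side [0.4765 0.2894 0.2732] 438.375
stand both [0.4761 0.2896 0.2701] 993.5625
driver top [ 0.4766  0.2872 -0.0164] 25.375 [np.float32(202.0)]
driver top [0.4767 0.2882 0.2352] 47.75 [np.float32(202.0)]
driver top [0.4772 0.2883 0.6453] 69.0 [np.float32(202.0)]
driver top [ 0.4765  0.2878 -0.0948] 26.4375 [np.float32(202.0)]
driver side [0.4757 0.2905 0.1073] 44.375 [np.float32(233.0)]
driver side [0.4761 0.2921 0.1268] 44.75 [np.float32(233.0)]
driver side [0.4743 0.2927 0.5313] 107.0625 [np.float32(233.0)]
driver side [0.4763 0.2912 0.1156] 41.375 [np.float32(233.0)]
driver both [0.4758 0.2882 0.0429] 90.25 [np.float32(202.0), np.float32(233.0)]
driver both [0.476  0.2886 0.2143] 110.6875 [np.float32(202.0), np.float32(233.0)]
driver both [0.4774 0.2895 0.6089] 187.75 [np.float32(202.0), np.float32(233.0)]
driver both [ 0.4771  0.2891 -0.3336] 158.5625 [np.float32(202.0), np.float32(233.0)]
```

View pics/z1.png

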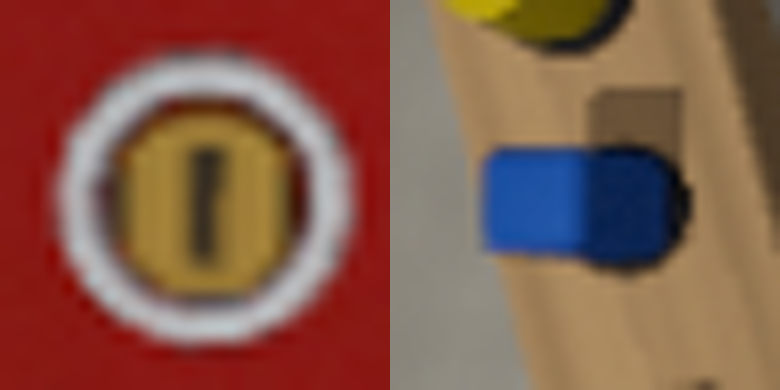

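The handle faces lie along the world axes, with the driver at about (0.476, 0.288) and the rim at about (0.548, 0.009). The slot looks almost parallel to world x. I'll move above the driver with the jaws along y, clear of the hex driver.

Request:
play_rows(
  series=[
    {"fingers":-1,"dx":26,"dy":-24,"dz":0,"turn":0.039},
    {"fingers":-1,"dx":26,"dy":-24,"dz":0,"turn":0.039},
    {"fingers":-1,"dx":26,"dy":-24,"dz":0,"turn":0.039},
    {"fingers":-1,"dx":26,"dy":-24,"dz":0,"turn":0.039},
    {"fingers":-1,"dx":26,"dy":-24,"dz":0,"turn":0.039},
    {"fingers":-1,"dx":26,"dy":-24,"dz":0,"turn":0.039},
    {"fingers":-1,"dx":26,"dy":-24,"dz":0,"turn":0.039},
    {"fingers":-1,"dx":26,"dy":-24,"dz":0,"turn":0.039},
    {"fingers":-1,"dx":26,"dy":-24,"dz":0,"turn":0.039},
    {"fingers":-1,"dx":22,"dy":-24,"dz":0,"turn":0.039},
  ],
)

```text
clock: 2.83
position: [0.4781, 0.2868, 0.2431]
ee_rot: [-0.002, 0.695, 0.719, 0.001]
contact_force: [0.1, 0.7, -0.4]
width: 0.085
```

```bash
python3 - <<'E'
from h import *
np.set_printoptions(precision=4,suppress=True)
p=get_image("top"); s=get_state(); q=s["ee_rot"]
print(s["position"],2*np.arctan2(q[2],q[1]),s["contact_force"],s["moment"])
g=p["pixels"].astype(float); cv,cu=204,245
G=g[cv-4:cv+5,cu-5:cu+6].sum(2).round().astype(int); print(G)
# collar centre: bright grey ring
w=g[190:218,230:260]; m=(w.min(2)>130); yy,xx=np.nonzero(m); el=cv2.fitEllipse(np.c_[xx+230,yy+190].astype(np.float32)); print("ring",el,onz(p,el[0],.076),"mean",xx.mean()+230,yy.mean()+190)
W=np.clip(330-g[cv-5:cv+6,cu-4:cu+5].sum(2),0,None)
yy,xx=np.mgrid[cv-5:cv+6,cu-4:cu+5]; r=np.hypot(xx-el[0][0],yy-el[0][1])<4.6; W=W*r
c=np.array([(W*xx).sum(),(W*yy).sum()])/W.sum(); C=np.cov(np.c_[xx.ravel(),yy.ravel()].T,aweights=W.ravel()); e,v=np.linalg.eigh(C); d=v[:,1]*4
a,b=onz(p,c-d,.064),onz(p,c+d,.064); print("slot",c,e,(a+b)/2,"ang",np.arctan((b-a)[1]/(b-a)[0]))
E
```

```text
[0.4827 0.282  0.2429] 1.6026410703939729 [ 3.6242 -3.3545 -0.4895] [-0.0865 -0.1068 -0.0473]
[[300 198 324 351 341 332 335 347 351 249 178]
 [213 327 351 351 273 157 198 327 354 353 237]
 [204 327 350 352 265 142 197 325 354 351 236]
 [208 327 352 354 264 143 211 328 353 355 228]
 [207 330 353 356 267 142 258 338 354 353 230]
 [207 328 352 353 264 143 259 340 352 353 227]
 [214 330 353 355 265 147 260 341 356 354 231]
 [252 322 351 354 275 162 264 341 357 344 242]
 [348 260 324 352 315 266 293 344 348 282 341]]
ring ((244.97142028808594, 203.94371032714844), (15.729423522949219, 15.819352149963379), 138.08984375) [0.5478 0.0089 0.076 ] mean 244.89690721649484 203.89690721649484
slot [245.0941 204.0132] [0.5428 4.7589] [0.5488 0.0091 0.064 ] ang -0.04575711610364006
```

Request:
play_rows(
  series=[
    {"fingers":-1,"dx":-6.5,"dy":6.5,"dz":0,"turn":-0.03},
    {"fingers":-1,"dx":0,"dy":0,"dz":0,"turn":0},
    {"fingers":-1,"dx":0,"dy":0,"dz":0,"turn":0},
    {"fingers":-1,"dx":0,"dy":0,"dz":-30,"turn":0},
    {"fingers":-1,"dx":0,"dy":0,"dz":-30,"turn":0},
    {"fingers":-1,"dx":0,"dy":0,"dz":-20,"turn":0},
    {"fingers":-1,"dx":0,"dy":0,"dz":0,"turn":0},
    {"fingers":-1,"dx":0,"dy":0,"dz":0,"turn":0},
  ],
)

```text
clock: 3.55
position: [0.4788, 0.288, 0.1628]
ee_rot: [0.003, 0.707, 0.707, 0.004]
contact_force: [0.9, -0.1, 0.8]
width: 0.0855
```

```bash
cat > st.py <<'E'
from h import *
np.set_printoptions(precision=4,suppress=True)
s=get_state(); q=s["ee_rot"]; print(s["clock"],s["position"],"yaw",2*np.arctan2(q[2],q[1]),q,s["contact_force"],s["moment"],s["width"],s["qpos"])
E
python3 st.py
```

```text
3.55 [0.4788 0.288  0.1628] yaw 1.5709346958240844 [0.0027 0.707  0.7071 0.0042] [ 0.905  -0.0736  0.8199] [-0.0136 -0.0548 -0.0324] 0.08548809670355166 [ 0.4182  0.303   1.6731 -0.0022  1.1557 -1.1518]
```

Request:
play_rows(
  series=[
    {"fingers":-1,"dx":-2.5,"dy":0.5,"dz":-20,"turn":0},
    {"fingers":-1,"dx":0,"dy":0,"dz":-20,"turn":0},
    {"fingers":-1,"dx":0,"dy":0,"dz":-17,"turn":0},
    {"fingers":-1,"dx":0,"dy":0,"dz":-5,"turn":0},
    {"fingers":-1,"dx":0,"dy":0,"dz":0,"turn":0},
    {"fingers":-1,"dx":0,"dy":0,"dz":0,"turn":0},
  ],
)

```text
clock: 4.05
position: [0.4801, 0.2933, 0.1077]
ee_rot: [0.005, 0.705, 0.709, 0.011]
contact_force: [0.4, 0.2, 0.3]
width: 0.0853
```

```bash
python3 - <<'E'
exec(open("st.py").read())
p=get_image("side"); save(p,"s2.png",(210,230,370,350),5)
E
```

```text
4.05 [0.4801 0.2933 0.1077] yaw 1.5767942258032595 [0.0052 0.7049 0.7092 0.0111] [0.4416 0.1994 0.3051] [ 0.002   0.0323 -0.005 ] 0.08525310589245767 [ 0.4259  0.3537  1.7514 -0.0021  1.012  -1.1497]
```

View pics/s2.png

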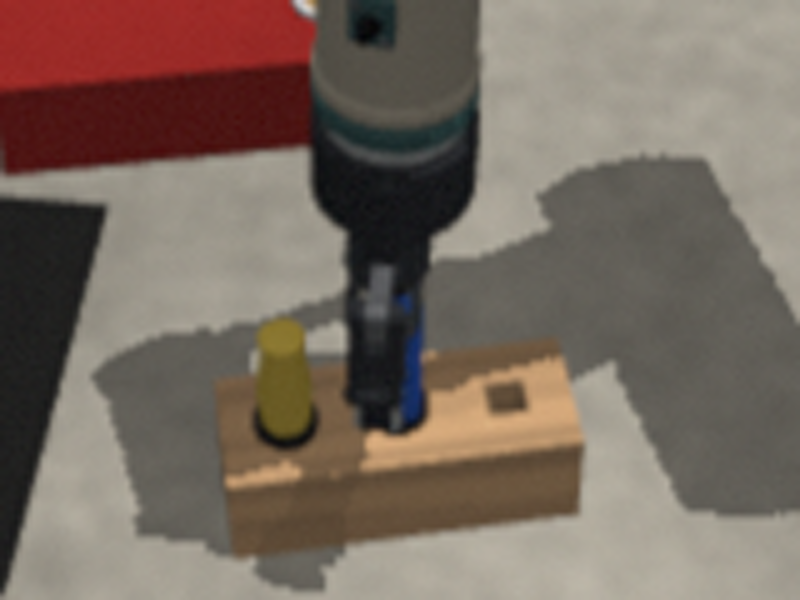

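The jaws straddle the handle, at about (400,360) in the crop. The finger sits a few mm toward +x, so I'll shift back and close.

Request:
play_rows(
  series=[
    {"fingers":-1,"dx":-4.5,"dy":-4.5,"dz":-5,"turn":0},
    {"fingers":-1,"dx":0,"dy":0,"dz":0,"turn":0},
    {"fingers":-1,"dx":0,"dy":0,"dz":0,"turn":0},
  ],
)

```text
clock: 4.35
position: [0.4776, 0.2896, 0.1061]
ee_rot: [0.007, 0.705, 0.709, 0.015]
contact_force: [-0.0, 0.3, 0.6]
width: 0.0852
```

```bash
python3 st.py
```

```text
4.35 [0.4776 0.2896 0.1061] yaw 1.5772567196139515 [0.0065 0.7047 0.7093 0.0145] [-0.0331  0.3073  0.6492] [ 0.0308 -0.0453 -0.041 ] 0.08518829896695208 [ 0.4217  0.3467  1.7682 -0.0021  0.9949 -1.1544]
```

Request:
play_rows(
  series=[
    {"fingers":1,"dx":0,"dy":0,"dz":0,"turn":0},
    {"fingers":1,"dx":0,"dy":0,"dz":0,"turn":0},
    {"fingers":1,"dx":0,"dy":0,"dz":0,"turn":0},
    {"fingers":1,"dx":0,"dy":0,"dz":0,"turn":0},
    {"fingers":1,"dx":0,"dy":0,"dz":0,"turn":0},
    {"fingers":1,"dx":0,"dy":0,"dz":0,"turn":0},
    {"fingers":1,"dx":0,"dy":0,"dz":0,"turn":0},
    {"fingers":1,"dx":0,"dy":0,"dz":0,"turn":0},
  ],
  squeeze=70,
)

```text
clock: 5.02
position: [0.4782, 0.2896, 0.1076]
ee_rot: [0.007, 0.705, 0.709, 0.016]
contact_force: [0.2, 0.1, 0.3]
width: 0.0236
```

```bash
python3 st.py
```

```text
5.0167 [0.4782 0.2896 0.1076] yaw 1.5768262082456637 [0.007  0.7049 0.7091 0.0156] [0.247  0.1026 0.2803] [-0.0892  0.0652  0.0432] 0.023559679325838453 [ 0.4212  0.3447  1.7668 -0.0021  0.9959 -1.1545]
```

Request:
play_rows(
  series=[
    {"dx":0,"dy":0,"dz":8,"turn":0},
    {"dx":0,"dy":0,"dz":12,"turn":0},
    {"dx":0,"dy":0,"dz":16,"turn":0},
    {"dx":0,"dy":0,"dz":20,"turn":0},
    {"dx":0,"dy":0,"dz":20,"turn":0},
    {"dx":0,"dy":0,"dz":20,"turn":0},
    {"dx":0,"dy":0,"dz":12,"turn":0},
    {"dx":0,"dy":0,"dz":0,"turn":0},
    {"dx":0,"dy":0,"dz":0,"turn":0},
  ],
)

```text
invalid input at $.series[0]: expected keys fingers, dx, dy, dz, turn
```

```bash
python3 - <<'E'
exec(open("st.py").read())
p=get_image("side"); save(p,"s3.png",(225,215,345,305),6.6)
E
```

```text
5.0167 [0.4782 0.2896 0.1076] yaw 1.5768262082456637 [0.007  0.7049 0.7091 0.0156] [0.247  0.1026 0.2803] [-0.0892  0.0652  0.0432] 0.023559679325838453 [ 0.4212  0.3447  1.7668 -0.0021  0.9959 -1.1545]
```

View pics/s3.png

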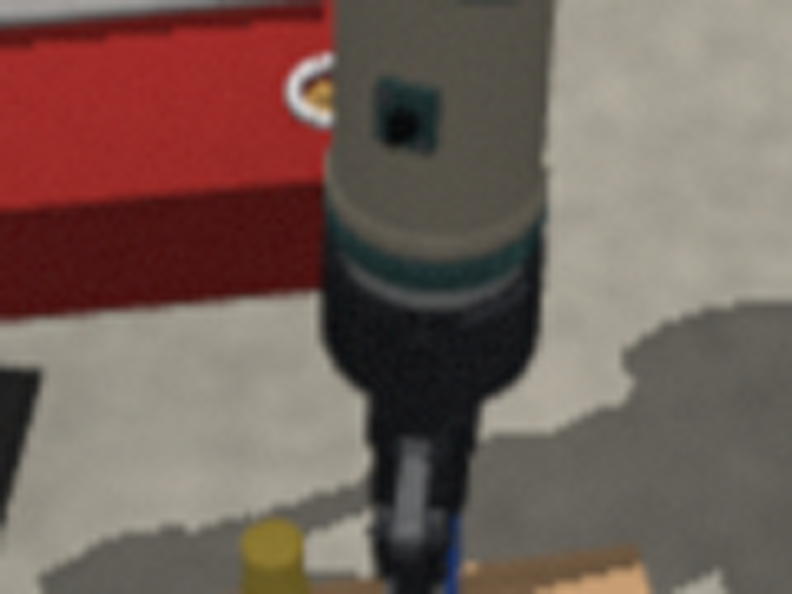

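The move was refused because the rows lacked the "fingers" key. The arm is unchanged, and the picture still shows the gripper at the stand, with the blue handle at about (455,550).

Request:
play_rows(
  series=[
    {"fingers":1,"dx":0,"dy":0,"dz":8,"turn":0},
    {"fingers":1,"dx":0,"dy":0,"dz":12,"turn":0},
    {"fingers":1,"dx":0,"dy":0,"dz":16,"turn":0},
    {"fingers":1,"dx":0,"dy":0,"dz":20,"turn":0},
    {"fingers":1,"dx":0,"dy":0,"dz":20,"turn":0},
    {"fingers":1,"dx":0,"dy":0,"dz":20,"turn":0},
    {"fingers":1,"dx":0,"dy":0,"dz":12,"turn":0},
    {"fingers":1,"dx":0,"dy":0,"dz":0,"turn":0},
    {"fingers":1,"dx":0,"dy":0,"dz":0,"turn":0},
  ],
)

```text
clock: 5.82
position: [0.478, 0.2893, 0.2213]
ee_rot: [0.007, 0.705, 0.709, 0.016]
contact_force: [-0.3, -0.4, -1.5]
width: 0.0231
```

```bash
python3 - <<'E'
exec(open("st.py").read())
p=get_image("side"); save(p,"s4.png",(225,215,345,305),6.6)
E
```

```text
5.8167 [0.478  0.2893 0.2213] yaw 1.5769461765585238 [0.0072 0.7048 0.7092 0.0156] [-0.3428 -0.4241 -1.4875] [-0.0404  0.0273 -0.0601] 0.023082524284072148 [ 0.4211  0.2464  1.6003 -0.0023  1.2605 -1.1552]
```

View pics/s4.png

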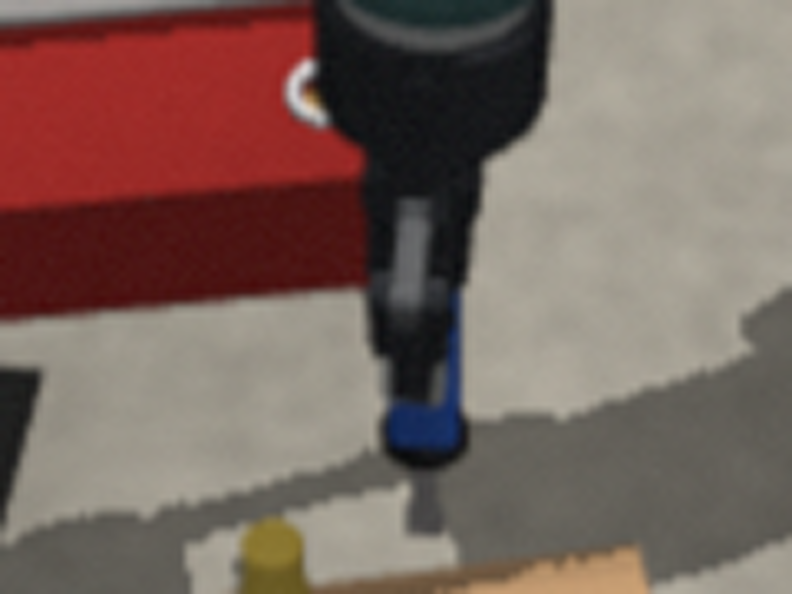

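The driver hangs upright, and the blade tip at crop (426,532) is broad along world x, so the blade lies along x as the slot does. I'll carry it over the lock.

Request:
play_rows(
  series=[
    {"fingers":1,"dx":3,"dy":-11,"dz":0,"turn":-0.005},
    {"fingers":1,"dx":6,"dy":-23,"dz":0,"turn":-0.005},
    {"fingers":1,"dx":6,"dy":-23,"dz":0,"turn":-0.005},
    {"fingers":1,"dx":6,"dy":-23,"dz":0,"turn":-0.005},
    {"fingers":1,"dx":6,"dy":-23,"dz":0,"turn":-0.005},
    {"fingers":1,"dx":6,"dy":-23,"dz":0,"turn":-0.005},
    {"fingers":1,"dx":6,"dy":-23,"dz":0,"turn":-0.005},
    {"fingers":1,"dx":6,"dy":-23,"dz":0,"turn":-0.005},
    {"fingers":1,"dx":6,"dy":-23,"dz":0,"turn":-0.005},
    {"fingers":1,"dx":6,"dy":-23,"dz":0,"turn":-0.005},
    {"fingers":1,"dx":6,"dy":-23,"dz":0,"turn":0},
    {"fingers":1,"dx":6,"dy":-23,"dz":0,"turn":0},
    {"fingers":1,"dx":3,"dy":-11,"dz":0,"turn":0},
    {"fingers":1,"dx":0,"dy":0,"dz":0,"turn":0},
    {"fingers":1,"dx":0,"dy":0,"dz":0,"turn":0},
    {"fingers":1,"dx":0,"dy":0,"dz":0,"turn":0},
  ],
)

```text
clock: 7.2
position: [0.5394, -0.0089, 0.2014]
ee_rot: [-0.003, 0.724, 0.69, -0.0]
contact_force: [-0.8, 0.2, -0.7]
width: 0.0231
```

```bash
python3 - <<'E'
exec(open("st.py").read())
p=get_image("side"); u=proj(p,[[.5478,.0089,.076]])[0].astype(int); print(u)
im=[]
for n,z in(("side",p),("top",get_image("top"))):
    u=proj(z,[[.5478,.0089,.1]])[0].round().astype(int); print(n,u)
    i=cv2.cvtColor(z["pixels"],cv2.COLOR_RGB2BGR)[u[1]-30:u[1]+30,u[0]-30:u[0]+30]; im.append(cv2.resize(i,(400,400),interpolation=cv2.INTER_CUBIC))
cv2.imwrite("pics/s5.png",np.hstack(im))
E
```

```text
7.2 [ 0.5394 -0.0089  0.2014] yaw 1.5219968580534833 [-0.0032  0.7241  0.6896 -0.0005] [-0.8457  0.1559 -0.7443] [-0.017   0.0277 -0.0322] 0.023086828825587585 [-0.1477  0.252   1.6437  0.0033  1.2515 -1.6707]
[274 227]
side [275 221]
top [245 203]
```

View pics/s5.png

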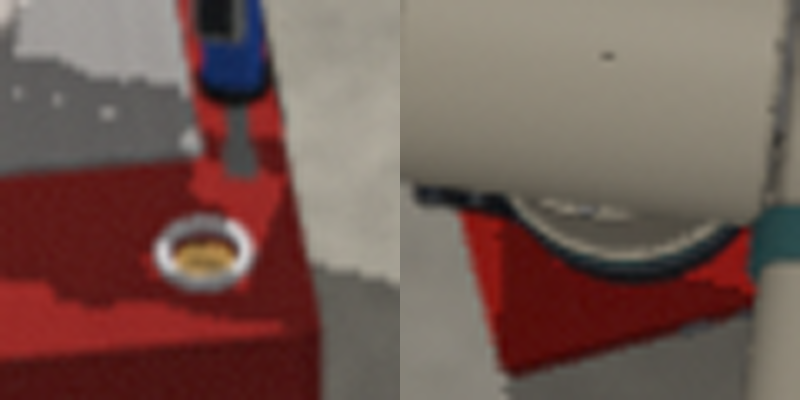

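Side view: the tip is at crop (240,178) and the ring centre at (203,252), so the tip is short in x and too far in -y. I'll work out the offset.

```bash
python3 - <<'E'
from h import *
np.set_printoptions(precision=4,suppress=True)
p=get_image("side")
f=lambda a,b:(245+(a+.5)/6.667-.5,191+(b+.5)/6.667-.5)
for z in(.100,.102,.104): print(z,onz(p,f(240,178),z))
print("ring",onz(p,f(203,252),.076),"flange",onz(p,f(232,95),.156), proj(p,[[.5478,.0089,.076],[.5335,-.0108,.102]]),f(203,252),f(240,178))
g=p["pixels"].astype(int)
print(g[210:221,272:290].sum(2))
w=g[218:240,262:290]; m=(w.min(2)>120)&(w.max(2)-w.min(2)<30); yy,xx=np.nonzero(m); el=cv2.fitEllipse(np.c_[xx+262,yy+218].astype(np.float32)); print(el,onz(p,el[0],.076))
E
```

```text
0.1 [ 0.5333 -0.0107  0.1   ]
0.102 [ 0.533  -0.0085  0.102 ]
0.104 [ 0.5327 -0.0062  0.104 ]
ring [0.5469 0.012  0.076 ] flange [0.5345 0.0003 0.156 ] [[274.8595 227.6225]
 [280.5071 216.7231]] (275.0234738263087, 228.37310634468275) (280.573196340183, 217.27366131693415)
[[294 372 305 223 221 235 230 223 218 216 227 228 229 220 235 333 464 495]
 [380 452 378 227 181 192 194 211 215 212 202 191 189 187 203 335 469 491]
 [407 467 423 258 156 140 178 209 217 214 178 149 136 136 147 265 449 482]
 [323 386 381 251 147 139 188 217 218 209 202 173 144 130 128 196 423 472]
 [216 257 283 235 161 142 190 209 216 215 221 181 146 127 126 173 386 460]
 [155 176 222 231 206 201 213 219 220 218 224 189 141 137 134 162 319 445]
 [138 139 209 232 234 233 225 228 222 215 222 206 157 140 130 153 291 444]
 [133 150 217 237 242 239 230 230 226 226 225 230 202 192 194 195 267 439]
 [136 187 229 235 232 231 234 233 227 229 234 236 238 232 230 219 234 430]
 [148 211 238 236 235 234 235 230 229 231 231 232 232 233 239 189 191 384]
 [142 185 227 236 235 233 236 232 227 237 232 232 226 234 223 166 156 318]]
((276.1292724609375, 227.54713439941406), (10.683029174804688, 37.215457916259766), 34.24805450439453) [0.5442 0.0082 0.076 ]
```

Request:
play_rows(
  series=[
    {"fingers":1,"dx":5,"dy":7,"dz":0,"turn":0},
    {"fingers":1,"dx":5,"dy":7,"dz":0,"turn":0},
    {"fingers":1,"dx":3,"dy":4,"dz":0,"turn":0},
    {"fingers":1,"dx":0,"dy":0,"dz":-6,"turn":0},
    {"fingers":1,"dx":0,"dy":0,"dz":-6,"turn":0},
    {"fingers":1,"dx":0,"dy":0,"dz":-3,"turn":0},
    {"fingers":1,"dx":0,"dy":0,"dz":0,"turn":0},
    {"fingers":1,"dx":0,"dy":0,"dz":0,"turn":0},
    {"fingers":1,"dx":0,"dy":0,"dz":0,"turn":0},
  ],
)

```text
clock: 8.1
position: [0.5533, 0.0164, 0.1853]
ee_rot: [-0.003, 0.721, 0.693, 0.0]
contact_force: [0.2, -0.4, -1.3]
width: 0.023
```

```bash
python3 - <<'E'
exec(open("st.py").read())
z=get_image("side")
i=cv2.cvtColor(z["pixels"],cv2.COLOR_RGB2BGR)[200:245,250:310]; cv2.imwrite("pics/s6.png",cv2.resize(i,None,fx=12,fy=12,interpolation=cv2.INTER_CUBIC))
E
```

```text
8.1 [0.5533 0.0164 0.1853] yaw 1.530108306223733 [-0.0032  0.7213  0.6926  0.0001] [ 0.2462 -0.4469 -1.3404] [0.0139 0.005  0.0001] 0.02297339206355218 [-0.099   0.2842  1.6402  0.0047  1.2219 -1.6307]
```

View pics/s6.png

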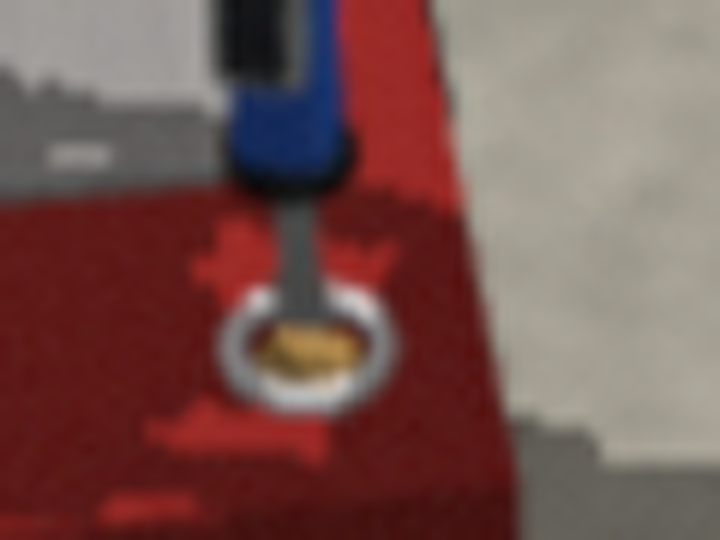

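```bash
python3 - <<'E'
from h import *
np.set_printoptions(precision=4,suppress=True)
p=get_image("side")
print(proj(p,[[.5478,.0089,.076],[.5474,.0145,.0857],[.5474,.0105,.0857],[.5474,.0145,.0807]]))
for z in(.083,.0857,.088): print(onz(p,(274.96,226.6),z))
print(p["pixels"][221:231,264:287].sum(2,dtype=int))
E
```

```text
[[274.8595 227.6225]
 [274.6635 226.4704]
 [274.8499 225.5291]
 [274.7019 227.7518]]
[0.5469 0.0121 0.083 ]
[0.5465 0.0149 0.0857]
[0.5461 0.0174 0.088 ]
[[146 149 184 205 224 241 237 233 230 225 212 215 216 230 230 230 206 224
  205 151 145 145 140]
 [145 144 220 233 237 239 231 237 242 228 217 210 224 251 241 232 228 229
  168 138 140 134 139]
 [146 146 185 199 231 236 251 287 265 223 209 213 232 344 341 305 261 201
  150 132 134 137 137]
 [148 150 139 157 213 253 362 508 414 263 219 209 232 391 505 542 449 257
  134 135 133 137 135]
 [136 141 135 137 184 279 414 516 414 264 216 213 219 322 465 548 579 383
  184 133 133 131 136]
 [139 138 142 136 198 343 365 334 264 234 224 226 224 230 252 345 493 411
  243 141 130 137 135]
 [138 146 135 147 264 372 314 203 180 302 314 312 306 252 218 198 285 373
  283 172 135 139 138]
 [144 139 136 157 297 371 257 162 200 308 372 388 389 366 345 244 211 363
  310 199 142 137 143]
 [145 140 140 156 293 379 282 214 221 241 311 355 355 373 378 289 250 364
  302 181 137 135 123]
 [136 139 129 152 249 365 360 299 261 225 240 286 291 319 371 325 343 362
  259 161 133 139 136]]
```

Request:
play_rows(
  series=[
    {"fingers":1,"dx":0.5,"dy":-3,"dz":0,"turn":0},
    {"fingers":1,"dx":0,"dy":-2.5,"dz":0,"turn":0},
    {"fingers":1,"dx":0,"dy":0,"dz":0,"turn":0},
    {"fingers":1,"dx":0,"dy":0,"dz":0,"turn":0},
  ],
)

```text
clock: 8.53
position: [0.5544, 0.0094, 0.1863]
ee_rot: [-0.002, 0.722, 0.692, 0.001]
contact_force: [-0.4, 0.6, -1.4]
width: 0.0228
```

```bash
python3 st.py
```

```text
8.5333 [0.5544 0.0094 0.1863] yaw 1.5290393253352177 [-0.0023  0.7217  0.6922  0.0007] [-0.3542  0.6346 -1.4311] [-0.0667 -0.0349  0.0244] 0.022813913051625195 [-0.1111  0.2837  1.6383  0.0043  1.2223 -1.6416]
```

Request:
play_rows(
  series=[
    {"fingers":1,"dx":-0.9,"dy":1.3,"dz":-3,"turn":0},
    {"fingers":1,"dx":0,"dy":0,"dz":-3,"turn":0},
    {"fingers":1,"dx":0,"dy":0,"dz":-2,"turn":0},
    {"fingers":1,"dx":0,"dy":0,"dz":-1,"turn":0},
    {"fingers":1,"dx":0,"dy":0,"dz":0,"turn":0},
    {"fingers":1,"dx":0,"dy":0,"dz":0,"turn":0},
  ],
)

```text
clock: 9.03
position: [0.5532, 0.0108, 0.1762]
ee_rot: [-0.002, 0.722, 0.692, 0.001]
contact_force: [0.7, -0.7, -1.1]
width: 0.0229
```

```bash
python3 st.py
```

```text
9.0333 [0.5532 0.0108 0.1762] yaw 1.528632119652983 [-0.0025  0.7219  0.692   0.0007] [ 0.7495 -0.7392 -1.0562] [-0.0179 -0.0009 -0.0455] 0.022932594530529232 [-0.1091  0.29    1.656   0.0046  1.1986 -1.6394]
```

Request:
play_rows(
  series=[
    {"fingers":1,"dx":0,"dy":0,"dz":-1,"turn":0},
    {"fingers":1,"dx":0,"dy":0,"dz":-1,"turn":0},
    {"fingers":1,"dx":0,"dy":0,"dz":-1,"turn":0},
    {"fingers":1,"dx":0,"dy":0,"dz":-1,"turn":0},
  ],
)

```text
clock: 9.37
position: [0.5534, 0.0109, 0.1721]
ee_rot: [-0.002, 0.722, 0.692, 0.001]
contact_force: [-0.6, -1.1, -1.0]
width: 0.023
```

Request:
play_rows(
  series=[
    {"fingers":1,"dx":0,"dy":0,"dz":-1,"turn":0},
    {"fingers":1,"dx":0,"dy":0,"dz":-1,"turn":0},
  ],
)

```text
clock: 9.53
position: [0.5535, 0.0109, 0.1699]
ee_rot: [-0.002, 0.722, 0.692, 0.001]
contact_force: [0.2, -0.4, -0.7]
width: 0.023
```

Request:
play_rows(
  series=[
    {"fingers":1,"dx":0,"dy":0,"dz":-1,"turn":0},
    {"fingers":1,"dx":0,"dy":0,"dz":-1,"turn":0},
  ],
)

```text
clock: 9.7
position: [0.5535, 0.0109, 0.1677]
ee_rot: [-0.002, 0.722, 0.692, 0.001]
contact_force: [-0.5, -0.2, -1.4]
width: 0.0232
```

Request:
play_rows(
  series=[
    {"fingers":1,"dx":0,"dy":0,"dz":-1,"turn":0},
    {"fingers":1,"dx":0,"dy":0,"dz":-1,"turn":0},
  ],
)

```text
clock: 9.87
position: [0.5536, 0.0107, 0.1655]
ee_rot: [-0.002, 0.722, 0.692, 0.001]
contact_force: [-0.0, -0.2, -0.0]
width: 0.0234
```

Request:
play_rows(
  series=[
    {"fingers":1,"dx":0,"dy":0,"dz":-1,"turn":0},
  ],
)

```text
clock: 9.95
position: [0.5536, 0.0106, 0.1645]
ee_rot: [-0.002, 0.722, 0.692, 0.001]
contact_force: [-0.5, 0.1, -1.6]
width: 0.0232
```

Request:
play_rows(
  series=[
    {"fingers":1,"dx":0,"dy":0,"dz":-1,"turn":0},
  ],
)

```text
clock: 10.03
position: [0.5536, 0.0106, 0.1634]
ee_rot: [-0.002, 0.722, 0.692, 0.001]
contact_force: [0.1, -0.2, -1.3]
width: 0.0233
```

Request:
play_rows(
  series=[
    {"fingers":1,"dx":0,"dy":0,"dz":-1,"turn":0},
  ],
)

```text
clock: 10.12
position: [0.5536, 0.0106, 0.1623]
ee_rot: [-0.002, 0.722, 0.692, 0.001]
contact_force: [0.7, -0.5, -0.2]
width: 0.0237
```

Request:
play_rows(
  series=[
    {"fingers":1,"dx":0,"dy":0,"dz":-1,"turn":0},
  ],
)

```text
clock: 10.2
position: [0.5536, 0.0106, 0.1613]
ee_rot: [-0.002, 0.722, 0.692, 0.001]
contact_force: [-0.4, -0.2, 3.6]
width: 0.023
```

Request:
play_rows(
  series=[
    {"fingers":1,"dx":0,"dy":0,"dz":-1,"turn":0},
  ],
)

```text
clock: 10.28
position: [0.5537, 0.0106, 0.1607]
ee_rot: [-0.002, 0.722, 0.692, 0.001]
contact_force: [-2.1, -0.0, 4.0]
width: 0.0236
```

Request:
play_rows(
  series=[
    {"fingers":1,"dx":0,"dy":0,"dz":-1,"turn":0},
  ],
)

```text
clock: 10.37
position: [0.5538, 0.0106, 0.1603]
ee_rot: [-0.002, 0.722, 0.692, 0.001]
contact_force: [-2.1, 0.2, 4.6]
width: 0.0234
```

```bash
python3 st.py
```

```text
10.3667 [0.5538 0.0106 0.1603] yaw 1.5289279665089799 [-0.0016  0.7218  0.6921  0.0011] [-2.1406  0.1602  4.5957] [ 0.0088  0.3717 -0.0345] 0.02336008154076613 [-0.1089  0.3032  1.6795  0.0041  1.1599 -1.6395]
```

Contact at TCP z ≈ 0.1615. To see whether the blade is in the slot, I'll wiggle sideways with a light press.

Request:
play_rows(
  series=[
    {"fingers":1,"dx":0,"dy":0.8,"dz":-0.6,"turn":0},
    {"fingers":1,"dx":0,"dy":0.8,"dz":-0.6,"turn":0},
  ],
)

```text
clock: 10.53
position: [0.5537, 0.011, 0.1604]
ee_rot: [-0.0, 0.721, 0.692, 0.0]
contact_force: [-1.7, -1.9, 5.2]
width: 0.0232
```

Request:
play_rows(
  series=[
    {"fingers":1,"dx":0,"dy":0.8,"dz":-0.6,"turn":0},
  ],
)

```text
clock: 10.62
position: [0.5537, 0.0112, 0.1604]
ee_rot: [0.0, 0.721, 0.693, -0.0]
contact_force: [-1.4, -2.5, 5.5]
width: 0.0233
```

Request:
play_rows(
  series=[
    {"fingers":1,"dx":0,"dy":0.8,"dz":-0.6,"turn":0},
  ],
)

```text
clock: 10.7
position: [0.5537, 0.0114, 0.1604]
ee_rot: [0.001, 0.721, 0.693, -0.0]
contact_force: [-2.2, -1.8, 4.6]
width: 0.0232
```

Request:
play_rows(
  series=[
    {"fingers":1,"dx":0,"dy":1.5,"dz":-0.6,"turn":0},
  ],
)

```text
clock: 10.78
position: [0.5536, 0.0118, 0.1603]
ee_rot: [0.002, 0.721, 0.693, -0.001]
contact_force: [-1.2, -3.6, 5.2]
width: 0.0235
```

Request:
play_rows(
  series=[
    {"fingers":1,"dx":0,"dy":1.5,"dz":-0.6,"turn":0},
  ],
)

```text
clock: 10.87
position: [0.5536, 0.012, 0.1601]
ee_rot: [0.003, 0.721, 0.693, -0.002]
contact_force: [-2.4, -4.1, 5.5]
width: 0.0233
```

```bash
python3 st.py
```

```text
10.8667 [0.5536 0.012  0.1601] yaw 1.531778046245788 [ 0.0031  0.7208  0.6932 -0.0021] [-2.4309 -4.0588  5.5211] [-0.9789  0.4798  0.0396] 0.023326856607402524 [-0.0992  0.3024  1.6813 -0.008   1.1559 -1.6277]
```

Request:
play_rows(
  series=[
    {"fingers":1,"dx":0,"dy":-1.5,"dz":-0.6,"turn":0},
  ],
)

```text
clock: 10.95
position: [0.5536, 0.0112, 0.16]
ee_rot: [0.003, 0.721, 0.693, -0.002]
contact_force: [-1.5, 2.2, 6.4]
width: 0.0232
```

Request:
play_rows(
  series=[
    {"fingers":1,"dx":0,"dy":-1,"dz":-0.6,"turn":0},
  ],
)

```text
clock: 11.03
position: [0.5537, 0.0109, 0.1599]
ee_rot: [0.003, 0.721, 0.693, -0.001]
contact_force: [-1.0, 1.1, 5.8]
width: 0.0232
```

Request:
play_rows(
  series=[
    {"fingers":1,"dx":0,"dy":-1,"dz":-0.6,"turn":0},
  ],
)

```text
clock: 11.12
position: [0.5537, 0.0107, 0.1598]
ee_rot: [0.002, 0.721, 0.693, -0.0]
contact_force: [-1.9, 0.8, 7.2]
width: 0.023
```

```bash
python3 st.py
```

```text
11.1167 [0.5537 0.0107 0.1598] yaw 1.5308123814440742 [ 0.0021  0.7211  0.6928 -0.0002] [-1.8753  0.7911  7.2218] [ 0.2629  0.5031 -0.0238] 0.022955962060867672 [-0.1044  0.3021  1.6827 -0.0032  1.1539 -1.6339]
```

Request:
play_rows(
  series=[
    {"fingers":1,"dx":0,"dy":-1.5,"dz":-0.6,"turn":0},
  ],
)

```text
clock: 11.2
position: [0.5537, 0.0104, 0.1597]
ee_rot: [0.001, 0.721, 0.693, 0.001]
contact_force: [-2.1, 2.0, 6.9]
width: 0.0232
```

Request:
play_rows(
  series=[
    {"fingers":1,"dx":0,"dy":-1.5,"dz":-0.6,"turn":0},
  ],
)

```text
clock: 11.28
position: [0.5537, 0.0101, 0.1597]
ee_rot: [0.001, 0.722, 0.692, 0.002]
contact_force: [-2.7, 2.5, 7.6]
width: 0.0234
```

Request:
play_rows(
  series=[
    {"fingers":1,"dx":0,"dy":-1.5,"dz":-0.6,"turn":0},
  ],
)

```text
clock: 11.37
position: [0.5536, 0.0099, 0.1597]
ee_rot: [-0.0, 0.722, 0.692, 0.003]
contact_force: [-0.9, 2.2, 6.0]
width: 0.0231
```

```bash
python3 st.py
```

```text
11.3667 [0.5536 0.0099 0.1597] yaw 1.5289448504648335 [-0.0003  0.7217  0.6922  0.0029] [-0.9084  2.1557  6.025 ] [0.5167 0.4238 0.0002] 0.023119267930048402 [-0.111   0.3014  1.6841  0.0054  1.1529 -1.6421]
```

```bash
python3 - <<'E'
from h import *
im=cv2.imread("pics/s5.png")[:,:400]; o=cv2.resize(im,(60,60),interpolation=cv2.INTER_AREA)
for r in range(30,46): print(191+r,[tuple(int(x) for x in o[r,c][::-1]) for c in (28,30,32)])
p=get_image("side")
def circ(r,z): a=np.linspace(0,2*np.pi,400); return np.c_[.5478+r*np.cos(a),.0089+r*np.sin(a),np.full(400,z)]
e=proj(p,circ(.0155,.076)); print("bore rows",e[:,1].min(),e[:,1].max())
for d in(5,7,9,11,14): e=proj(p,circ(.0135,.076-d/1000)); print(d,"head rows",e[:,1].min(),e[:,1].max())
e=proj(p,circ(.021,.076)); print("outer rows",e[:,1].min(),e[:,1].max())
E
python3 st.py
```

```text
221 [(91, 23, 20), (119, 30, 28), (128, 32, 30)]
222 [(92, 30, 28), (97, 38, 37), (99, 34, 32)]
223 [(104, 68, 67), (113, 89, 89), (107, 78, 78)]
224 [(116, 104, 104), (115, 108, 109), (117, 110, 110)]
225 [(108, 101, 103), (97, 84, 85), (105, 96, 98)]
226 [(86, 65, 63), (81, 49, 47), (87, 59, 57)]
227 [(96, 64, 40), (99, 63, 37), (117, 75, 45)]
228 [(147, 112, 61), (150, 114, 64), (162, 120, 67)]
229 [(158, 124, 69), (155, 121, 68), (167, 129, 73)]
230 [(150, 119, 69), (138, 108, 62), (140, 111, 64)]
231 [(160, 133, 93), (155, 127, 86), (139, 119, 88)]
232 [(148, 135, 117), (154, 139, 119), (138, 128, 116)]
233 [(118, 113, 112), (122, 118, 118), (114, 112, 111)]
234 [(98, 73, 73), (95, 75, 76), (97, 75, 75)]
235 [(88, 30, 31), (89, 30, 29), (89, 30, 30)]
236 [(89, 22, 22), (87, 21, 20), (88, 22, 21)]
bore rows 223.99226209846947 231.31201538854035
5 head rows 225.7250372534705 232.10342015394394
7 head rows 226.2304744731357 232.61011658475465
9 head rows 226.73499011740537 233.11587606530574
11 head rows 227.23858670447848 233.6207011920184
14 head rows 227.99226383885727 234.37619262473532
outer rows 222.71810496358856 232.63573784169608
11.4167 [0.5536 0.0098 0.1597] yaw 1.5288357004417397 [-0.0004  0.7218  0.6921  0.003 ] [-1.8858  3.0236  6.6881] [0.5098 0.4215 0.0168] 0.023231480201539895 [-0.1112  0.3013  1.6842  0.0055  1.1529 -1.6423]
```

Depth check from the picture: the head is about 8 mm below the rim, so contact at about 14 mm means the blade is on the slot floor, i.e. seated. Now I'll press to about 11 N.

Request:
play_rows(
  series=[
    {"fingers":1,"dx":0,"dy":0.6,"dz":-0.9,"turn":0},
    {"fingers":1,"dx":0,"dy":0,"dz":-0.9,"turn":0},
  ],
)

```text
clock: 11.58
position: [0.5537, 0.0104, 0.1593]
ee_rot: [0.0, 0.722, 0.692, 0.003]
contact_force: [-1.5, -0.6, 7.6]
width: 0.0236
```

Request:
play_rows(
  series=[
    {"fingers":1,"dx":0,"dy":0,"dz":-1,"turn":0},
    {"fingers":1,"dx":0,"dy":0,"dz":-1,"turn":0},
  ],
)

```text
clock: 11.75
position: [0.5537, 0.0104, 0.159]
ee_rot: [0.001, 0.722, 0.692, 0.003]
contact_force: [-3.0, -0.2, 9.1]
width: 0.0236
```

```bash
python3 st.py
```

```text
11.75 [0.5537 0.0104 0.159 ] yaw 1.5293524905838622 [0.0007 0.7216 0.6923 0.0034] [-2.9606 -0.1967  9.0537] [-0.2153  0.6922  0.0307] 0.023633026266024957 [-0.1096  0.3011  1.6866  0.0048  1.1486 -1.6409]
```

Request:
play_rows(
  series=[
    {"fingers":1,"dx":0,"dy":0,"dz":-1.2,"turn":0},
    {"fingers":1,"dx":0,"dy":0,"dz":-1.2,"turn":0},
    {"fingers":1,"dx":0.05,"dy":-0.35,"dz":-1.1,"turn":-0.06},
    {"fingers":1,"dx":0.05,"dy":-0.35,"dz":-1.1,"turn":-0.06},
  ],
)

```text
clock: 12.08
position: [0.554, 0.0097, 0.1586]
ee_rot: [0.002, 0.763, 0.647, 0.004]
contact_force: [-3.1, -1.4, 8.6]
width: 0.0229
```

```bash
python3 st.py
```

```text
12.0833 [0.554  0.0097 0.1586] yaw 1.4061178194928188 [0.0024 0.7629 0.6465 0.0041] [-3.0645 -1.446   8.6344] [-0.3647  0.6334  0.0347] 0.022945141387973298 [-0.1099  0.3002  1.689   0.003   1.1433 -1.5173]
```

Request:
play_rows(
  series=[
    {"fingers":1,"dx":0,"dy":-0.35,"dz":-1.2,"turn":-0.06},
    {"fingers":1,"dx":0,"dy":-0.35,"dz":-1.2,"turn":-0.06},
    {"fingers":1,"dx":0,"dy":-0.35,"dz":-1.2,"turn":-0.06},
  ],
)

```text
clock: 12.33
position: [0.5539, 0.0083, 0.1584]
ee_rot: [0.004, 0.82, 0.572, 0.004]
contact_force: [-3.3, -1.6, 9.5]
width: 0.0233
```

```bash
python3 st.py
```

```text
12.3333 [0.5539 0.0083 0.1584] yaw 1.2177735807991779 [0.0038 0.8203 0.5719 0.0041] [-3.3368 -1.5986  9.4936] [-0.1465  0.8439  0.0133] 0.023259478661968723 [-0.1105  0.2992  1.691  -0.0003  1.1402 -1.3282]
```

Request:
play_rows(
  series=[
    {"fingers":1,"dx":-0.1,"dy":-0.35,"dz":-1.2,"turn":-0.06},
    {"fingers":1,"dx":-0.1,"dy":-0.35,"dz":-1.2,"turn":-0.06},
    {"fingers":1,"dx":-0.1,"dy":-0.35,"dz":-1.2,"turn":-0.06},
  ],
)

```text
clock: 12.58
position: [0.5532, 0.0073, 0.1583]
ee_rot: [0.005, 0.87, 0.492, 0.004]
contact_force: [-3.3, -1.4, 10.0]
width: 0.0233
```

```bash
python3 st.py
```

```text
12.5833 [0.5532 0.0073 0.1583] yaw 1.0292103989896355 [0.0047 0.8705 0.4922 0.0042] [-3.3114 -1.444  10.0178] [-0.1251  0.8353  0.0678] 0.02328666733308461 [-0.1108  0.2979  1.6932 -0.003   1.1381 -1.1387]
```

Request:
play_rows(
  series=[
    {"fingers":1,"dx":-0.1,"dy":-0.35,"dz":-1.1,"turn":-0.06},
    {"fingers":1,"dx":-0.1,"dy":-0.35,"dz":-1.1,"turn":-0.06},
    {"fingers":1,"dx":-0.15,"dy":-0.35,"dz":-1.1,"turn":-0.06},
  ],
)

```text
clock: 12.83
position: [0.5523, 0.0065, 0.1585]
ee_rot: [0.005, 0.913, 0.408, 0.004]
contact_force: [-2.7, 0.0, 10.2]
width: 0.0234
```

```bash
python3 st.py
```

```text
12.8333 [0.5523 0.0065 0.1585] yaw 0.8406949228471644 [0.0055 0.9129 0.4081 0.0042] [-2.6893  0.0418 10.1715] [-0.1541  0.809   0.0876] 0.023387203967548842 [-0.1109  0.2964  1.695  -0.0057  1.1374 -0.9492]
```

Request:
play_rows(
  series=[
    {"fingers":1,"dx":-0.15,"dy":-0.32,"dz":-1.1,"turn":-0.06},
    {"fingers":1,"dx":-0.15,"dy":-0.32,"dz":-1.1,"turn":-0.06},
    {"fingers":1,"dx":-0.15,"dy":-0.32,"dz":-1.1,"turn":-0.06},
  ],
)

```text
clock: 13.08
position: [0.5513, 0.0058, 0.1586]
ee_rot: [0.006, 0.947, 0.32, 0.004]
contact_force: [-3.4, -1.1, 9.6]
width: 0.0231
```

```bash
python3 st.py
```

```text
13.0833 [0.5513 0.0058 0.1586] yaw 0.6521003057473721 [0.0061 0.9473 0.3203 0.0042] [-3.3816 -1.0622  9.6088] [-0.0826  0.719   0.0808] 0.02312822405024151 [-0.1108  0.2952  1.6967 -0.0083  1.137  -0.7594]
```

Request:
play_rows(
  series=[
    {"fingers":1,"dx":0,"dy":-0.35,"dz":-1.15,"turn":-0.06},
    {"fingers":1,"dx":0,"dy":-0.35,"dz":-1.15,"turn":-0.06},
    {"fingers":1,"dx":0,"dy":-0.35,"dz":-1.15,"turn":-0.06},
  ],
)

```text
clock: 13.33
position: [0.5504, 0.0053, 0.1584]
ee_rot: [0.006, 0.973, 0.23, 0.004]
contact_force: [-2.7, -1.0, 8.3]
width: 0.0233
```

```bash
python3 st.py
```

```text
13.3333 [0.5504 0.0053 0.1584] yaw 0.46355313035839585 [0.0063 0.9732 0.2297 0.0037] [-2.7212 -0.9785  8.3096] [-0.0541  0.7949  0.0771] 0.023256844980810033 [-0.1106  0.2949  1.6977 -0.0104  1.1379 -0.5699]
```

Request:
play_rows(
  series=[
    {"fingers":1,"dx":0.2,"dy":-0.3,"dz":-1.25,"turn":-0.05},
    {"fingers":1,"dx":0.2,"dy":-0.3,"dz":-1.25,"turn":-0.05},
  ],
)

```text
clock: 13.5
position: [0.5499, 0.0051, 0.1581]
ee_rot: [0.006, 0.984, 0.178, 0.003]
contact_force: [-3.2, -0.5, 10.8]
width: 0.0231
```

```bash
python3 st.py
```

```text
13.5 [0.5499 0.0051 0.1581] yaw 0.35847455131657224 [0.0064 0.984  0.1783 0.0032] [-3.1838 -0.5473 10.8132] [-0.0416  0.9471  0.0469] 0.023135753491708825 [-0.1106  0.2952  1.6979 -0.0114  1.1388 -0.4643]
```

Now small turn steps, watching the twist.

Request:
play_rows(
  series=[
    {"fingers":1,"dx":0.2,"dy":-0.2,"dz":-1.15,"turn":-0.04},
  ],
)

```text
clock: 13.58
position: [0.5497, 0.005, 0.1581]
ee_rot: [0.006, 0.987, 0.157, 0.003]
contact_force: [-2.2, -1.0, 10.9]
width: 0.0233
```

```bash
python3 st.py
```

```text
13.5833 [0.5497 0.005  0.1581] yaw 0.31625306960371696 [0.0064 0.9875 0.1575 0.0029] [-2.1804 -0.9733 10.8773] [-0.108   0.8581  0.0818] 0.02331809582867959 [-0.1105  0.2953  1.6978 -0.0118  1.1395 -0.4219]
```

Request:
play_rows(
  series=[
    {"fingers":1,"dx":0.2,"dy":-0.2,"dz":-1.15,"turn":-0.04},
  ],
)

```text
clock: 13.67
position: [0.5495, 0.005, 0.1581]
ee_rot: [0.006, 0.991, 0.137, 0.003]
contact_force: [-3.5, 0.1, 9.8]
width: 0.0229
```

```bash
python3 st.py
```

```text
13.6667 [0.5495 0.005  0.1581] yaw 0.2744022501809259 [0.0064 0.9906 0.1368 0.0027] [-3.4964  0.0642  9.85  ] [-0.168   0.8429  0.0464] 0.022937525393136943 [-0.1104  0.2952  1.6978 -0.0122  1.1402 -0.3797]
```

Request:
play_rows(
  series=[
    {"fingers":1,"dx":0.2,"dy":-0.2,"dz":-1.1,"turn":-0.04},
  ],
)

```text
clock: 13.75
position: [0.5492, 0.005, 0.1582]
ee_rot: [0.006, 0.993, 0.116, 0.002]
contact_force: [-2.8, -0.6, 10.6]
width: 0.0232
```

```bash
python3 st.py
```

```text
13.75 [0.5492 0.005  0.1582] yaw 0.2326167171357358 [0.0064 0.9932 0.116  0.0025] [-2.808  -0.5768 10.6016] [-0.1127  0.8588  0.0693] 0.02324082228276896 [-0.1103  0.2952  1.6976 -0.0125  1.1411 -0.3377]
```

Request:
play_rows(
  series=[
    {"fingers":1,"dx":0.2,"dy":-0.2,"dz":-1.15,"turn":-0.03},
  ],
)

```text
clock: 13.83
position: [0.5491, 0.0049, 0.1582]
ee_rot: [0.006, 0.995, 0.1, 0.002]
contact_force: [-3.7, 1.2, 10.2]
width: 0.0235
```

```bash
python3 st.py
```

```text
13.8333 [0.5491 0.0049 0.1582] yaw 0.20096251567667794 [0.0064 0.9949 0.1003 0.0024] [-3.6611  1.1522 10.2206] [-0.1081  0.8914  0.0726] 0.02348815938348915 [-0.1103  0.2952  1.6976 -0.0127  1.1415 -0.306 ]
```

Request:
play_rows(
  series=[
    {"fingers":1,"dx":0.2,"dy":-0.1,"dz":-1.1,"turn":-0.03},
  ],
)

```text
clock: 13.92
position: [0.5489, 0.005, 0.1583]
ee_rot: [0.006, 0.996, 0.085, 0.002]
contact_force: [-4.8, -0.9, 9.7]
width: 0.0236
```

```bash
python3 st.py
```

```text
13.9167 [0.5489 0.005  0.1583] yaw 0.16983312843803605 [0.0064 0.9964 0.0848 0.0023] [-4.757  -0.8913  9.7407] [-0.1518  0.7608  0.1461] 0.02356363757157895 [-0.1101  0.2951  1.6975 -0.0129  1.1421 -0.2745]
```

Request:
play_rows(
  series=[
    {"fingers":1,"dx":0.2,"dy":-0.1,"dz":-1.1,"turn":-0.03},
  ],
)

```text
clock: 14.0
position: [0.5488, 0.005, 0.1583]
ee_rot: [0.007, 0.998, 0.069, 0.002]
contact_force: [-3.4, -0.7, 9.6]
width: 0.0229
```

```bash
python3 st.py
```

```text
14.0 [0.5488 0.005  0.1583] yaw 0.13897047366749757 [0.0065 0.9976 0.0694 0.0022] [-3.4174 -0.6881  9.5887] [-0.1175  0.8578  0.1971] 0.022858953549752103 [-0.1098  0.2951  1.6974 -0.0133  1.1425 -0.2433]
```

The twist climbed to 0.15 and then 0.20 N m, which is the stop. I'll hold for a moment, back off within the play while still pressed, and check before lifting.

Request:
play_rows(
  series=[
    {"fingers":1,"dx":0.2,"dy":0,"dz":-1.1,"turn":0},
    {"fingers":1,"dx":0.2,"dy":0,"dz":-1.1,"turn":0},
  ],
)

```text
clock: 14.17
position: [0.5487, 0.0051, 0.1584]
ee_rot: [0.007, 0.998, 0.069, 0.002]
contact_force: [-2.9, -1.0, 9.9]
width: 0.0233
```

```bash
python3 st.py
```

```text
14.1667 [0.5487 0.0051 0.1584] yaw 0.1389013612518239 [0.0068 0.9976 0.0694 0.0024] [-2.8579 -1.0366  9.8727] [-0.1866  0.6897  0.1685] 0.02327448851517652 [-0.1094  0.2947  1.6978 -0.0137  1.1421 -0.2427]
```

Request:
play_rows(
  series=[
    {"fingers":1,"dx":0.1,"dy":0,"dz":-1.1,"turn":0.05},
    {"fingers":1,"dx":0.1,"dy":0,"dz":-1.1,"turn":0.05},
    {"fingers":1,"dx":0.1,"dy":0,"dz":-1.1,"turn":0.05},
    {"fingers":1,"dx":0.1,"dy":0,"dz":-1.1,"turn":0.0},
  ],
)

```text
clock: 14.5
position: [0.5493, 0.0052, 0.1587]
ee_rot: [0.007, 0.989, 0.148, 0.004]
contact_force: [-2.3, -0.8, 8.5]
width: 0.023
```

```bash
python3 st.py
```

```text
14.5 [0.5493 0.0052 0.1587] yaw 0.29716317397665565 [0.0072 0.9889 0.148  0.0045] [-2.3401 -0.8221  8.4698] [-0.1546  0.7983 -0.0246] 0.023022172681385605 [-0.1096  0.2926  1.7003 -0.0128  1.1364 -0.4015]
```

Request:
play_rows(
  series=[
    {"fingers":1,"dx":0,"dy":0,"dz":-0.9,"turn":0.05},
    {"fingers":1,"dx":0,"dy":0,"dz":0,"turn":0},
    {"fingers":1,"dx":0,"dy":0,"dz":1,"turn":0},
    {"fingers":1,"dx":0,"dy":0,"dz":1.5,"turn":0},
    {"fingers":1,"dx":0,"dy":0,"dz":2,"turn":0},
    {"fingers":1,"dx":0,"dy":0,"dz":2,"turn":0},
    {"fingers":1,"dx":0,"dy":0,"dz":3,"turn":0},
    {"fingers":1,"dx":0,"dy":0,"dz":3,"turn":0},
    {"fingers":1,"dx":0,"dy":0,"dz":4,"turn":0},
    {"fingers":1,"dx":0,"dy":0,"dz":5,"turn":0},
    {"fingers":1,"dx":0,"dy":0,"dz":6,"turn":0},
    {"fingers":1,"dx":0,"dy":0,"dz":6,"turn":0},
    {"fingers":1,"dx":0,"dy":0,"dz":3,"turn":0},
    {"fingers":1,"dx":0,"dy":0,"dz":0,"turn":0},
    {"fingers":1,"dx":0,"dy":0,"dz":0,"turn":0},
  ],
)

```text
clock: 15.75
position: [0.5498, 0.0071, 0.1986]
ee_rot: [0.006, 0.985, 0.174, 0.006]
contact_force: [0.1, 0.4, -1.3]
width: 0.0234
```

```bash
python3 st.py
```

```text
15.75 [0.5498 0.0071 0.1986] yaw 0.3490182981222901 [0.0057 0.9848 0.1736 0.0061] [ 0.0631  0.4334 -1.2992] [ 0.0022  0.0333 -0.0363] 0.02340788689600893 [-0.1088  0.2596  1.6407 -0.0079  1.2264 -0.4552]
```

Request:
play_rows(
  series=[
    {"fingers":1,"dx":0,"dy":0,"dz":15,"turn":0},
    {"fingers":1,"dx":0,"dy":0,"dz":15,"turn":0},
    {"fingers":1,"dx":0,"dy":5,"dz":5,"turn":0.05},
    {"fingers":1,"dx":-4,"dy":15,"dz":0,"turn":0.1},
    {"fingers":1,"dx":-5,"dy":20,"dz":0,"turn":0.1},
    {"fingers":1,"dx":-5,"dy":20,"dz":0,"turn":0.1},
    {"fingers":1,"dx":-5,"dy":20,"dz":0,"turn":0.1},
    {"fingers":1,"dx":-5,"dy":20,"dz":0,"turn":0.1},
    {"fingers":1,"dx":-5,"dy":20,"dz":0,"turn":0.1},
    {"fingers":1,"dx":-5,"dy":20,"dz":0,"turn":0.1},
    {"fingers":1,"dx":-5,"dy":20,"dz":0,"turn":0.1},
    {"fingers":1,"dx":-5,"dy":20,"dz":0,"turn":0.1},
    {"fingers":1,"dx":-5,"dy":20,"dz":0,"turn":0.1},
    {"fingers":1,"dx":-5,"dy":15,"dz":0,"turn":0.05},
    {"fingers":1,"dx":-5,"dy":10,"dz":0,"turn":0},
    {"fingers":1,"dx":0,"dy":0,"dz":0,"turn":0},
    {"fingers":1,"dx":0,"dy":0,"dz":0,"turn":0},
    {"fingers":1,"dx":0,"dy":0,"dz":0,"turn":0},
  ],
)

```text
clock: 17.25
position: [0.485, 0.2397, 0.2319]
ee_rot: [0.002, 0.732, 0.681, 0.006]
contact_force: [-0.0, -0.1, -0.7]
width: 0.0231
```

```bash
python3 - <<'E'
exec(open("st.py").read())
p=get_image("top"); g=p["pixels"].astype(float); cv,cu=204,245
a=cv2.resize(cv2.cvtColor(p["pixels"],cv2.COLOR_RGB2BGR)[192:216,233:257],(400,400),interpolation=cv2.INTER_CUBIC)
q=get_image("side"); u=proj(q,[[s["position"][0]-.005,s["position"][1],s["position"][2]-.08]])[0].round().astype(int); print(u)
b=cv2.resize(cv2.cvtColor(q["pixels"],cv2.COLOR_RGB2BGR)[u[1]-30:u[1]+30,u[0]-30:u[0]+30],(400,400),interpolation=cv2.INTER_CUBIC)
cv2.imwrite("pics/s7.png",np.hstack([a,b])); print(u)
W=np.clip(330-g[cv-5:cv+6,cu-5:cu+6].sum(2),0,None)
yy,xx=np.mgrid[cv-5:cv+6,cu-5:cu+6]; W=W*(np.hypot(xx-244.97,yy-203.94)<4.6)
c=np.array([(W*xx).sum(),(W*yy).sum()])/W.sum(); C=np.cov(np.c_[xx.ravel(),yy.ravel()].T,aweights=W.ravel()); e,v=np.linalg.eigh(C); d=v[:,1]*4
a,b=onz(p,c-d,.066),onz(p,c+d,.066); an=np.arctan((b-a)[1]/(b-a)[0]); print("slot ang",an,"q",.243-an,e)
E
```

```text
17.25 [0.485  0.2397 0.2319] yaw 1.498343306603863 [0.0022 0.7322 0.681  0.0062] [-0.0371 -0.0984 -0.7094] [0.0338 0.086  0.0436] 0.023090934965080506 [ 0.3297  0.2241  1.6036  0.0011  1.3009 -1.169 ]
[289 271]
[289 271]
slot ang -1.101408756433533 q 1.3444087564335332 [1.0987 4.6176]
```

View pics/s7.png

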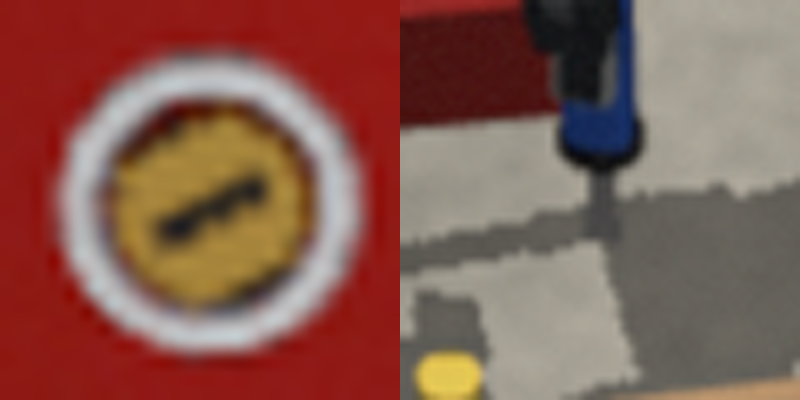

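The slot now reads q ≈ 1.34 and runs from lower left to upper right, so the screw is locked. The driver still hangs upright, tip at right crop (200,237). Checking the tip position against the stand.

```bash
python3 - <<'E'
from h import *
p=get_image("side"); 
for z in(.130,.1323,.134): print(onz(p,(288.6,276.1),z))
E
python3 st.py
```

```text
[0.48197549 0.23627804 0.13      ]
[0.48173742 0.2383059  0.1323    ]
[0.48156145 0.23980475 0.134     ]
17.4 [0.4853 0.2393 0.232 ] yaw 1.497730150072899 [0.0022 0.7324 0.6808 0.0063] [ 0.4752  0.7878 -1.6347] [ 0.0069  0.0366 -0.033 ] 0.023148177939921164 [ 0.3287  0.2241  1.6034  0.0012  1.3008 -1.1693]
```

Request:
play_rows(
  series=[
    {"fingers":1,"dx":-1,"dy":12,"dz":0,"turn":0.04},
    {"fingers":1,"dx":-2,"dy":16,"dz":0,"turn":0.04},
    {"fingers":1,"dx":-1,"dy":12,"dz":0,"turn":0},
    {"fingers":1,"dx":0,"dy":0,"dz":0,"turn":0},
    {"fingers":1,"dx":0,"dy":0,"dz":0,"turn":0},
    {"fingers":1,"dx":0,"dy":0,"dz":0,"turn":0},
  ],
)

```text
clock: 17.9
position: [0.4826, 0.2804, 0.232]
ee_rot: [0.002, 0.704, 0.71, 0.007]
contact_force: [-0.4, -0.8, -0.8]
width: 0.0237
```

```bash
python3 st.py
```

```text
17.9 [0.4826 0.2804 0.232 ] yaw 1.5798554007013197 [0.0023 0.7039 0.7103 0.0066] [-0.3846 -0.8102 -0.7701] [-0.0129  0.0028  0.0126] 0.023691885235272513 [ 0.4011  0.2492  1.5686  0.0009  1.3098 -1.179 ]
```

Request:
play_rows(
  series=[
    {"fingers":1,"dx":-1.3,"dy":5,"dz":0,"turn":0},
    {"fingers":1,"dx":-1.3,"dy":4,"dz":-5,"turn":0},
    {"fingers":1,"dx":0,"dy":0,"dz":-10,"turn":0},
    {"fingers":1,"dx":0,"dy":0,"dz":-12,"turn":0},
    {"fingers":1,"dx":0,"dy":0,"dz":-12,"turn":0},
    {"fingers":1,"dx":0,"dy":0,"dz":-8,"turn":0},
    {"fingers":1,"dx":0,"dy":0,"dz":-4,"turn":0},
    {"fingers":1,"dx":0,"dy":0,"dz":0,"turn":0},
    {"fingers":1,"dx":0,"dy":0,"dz":0,"turn":0},
  ],
)

```text
clock: 18.65
position: [0.4787, 0.2883, 0.1753]
ee_rot: [0.002, 0.705, 0.71, 0.005]
contact_force: [0.2, -0.1, -0.5]
width: 0.0231
```

```bash
python3 - <<'E'
exec(open("st.py").read())
p=get_image("side"); u=proj(p,[[.476,.289,.075]])[0].round().astype(int); print(u)
cv2.imwrite("pics/s8.png",cv2.resize(cv2.cvtColor(p["pixels"],cv2.COLOR_RGB2BGR)[u[1]-25:u[1]+25,u[0]-30:u[0]+30],None,fx=12,fy=12,interpolation=cv2.INTER_CUBIC))
print("hole centre px",proj(p,[[.476,.289,.06],[.4761,.2896,.06]]))
E
```

```text
18.65 [0.4787 0.2883 0.1753] yaw 1.5780993445110651 [0.0024 0.7045 0.7097 0.0051] [ 0.191  -0.1109 -0.5026] [-0.0147  0.0126  0.0285] 0.02312181197722927 [ 0.418   0.2919  1.6557 -0.0009  1.1827 -1.1597]
[289 307]
hole centre px [[288.6968 311.2444]
 [288.6292 311.4354]]
```

View pics/s8.png

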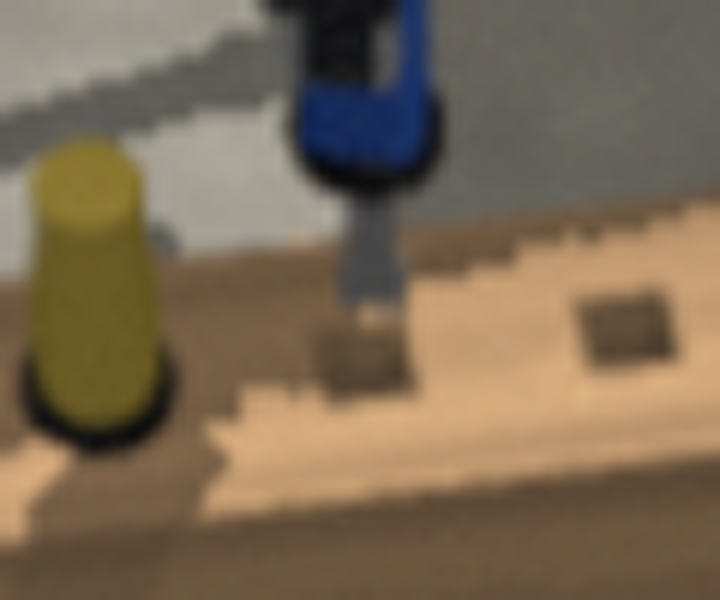

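The tip is above the middle hole: tip at (373,305), hole centre at (365,355). It sits about 1 mm toward -x, so I'll correct that and lower it.

Request:
play_rows(
  series=[
    {"fingers":1,"dx":1,"dy":1,"dz":-3,"turn":0},
    {"fingers":1,"dx":0,"dy":0,"dz":-6,"turn":0},
    {"fingers":1,"dx":0,"dy":0,"dz":-6,"turn":0},
    {"fingers":1,"dx":0,"dy":0,"dz":-6,"turn":0},
  ],
)

```text
clock: 19.03
position: [0.4821, 0.2903, 0.1559]
ee_rot: [0.004, 0.705, 0.71, 0.009]
contact_force: [0.1, 0.1, -1.3]
width: 0.0233
```

```bash
python3 st.py
```

```text
19.0333 [0.4821 0.2903 0.1559] yaw 1.5779290521411458 [0.0038 0.7045 0.7096 0.0085] [ 0.1362  0.1375 -1.3494] [ 0.0142  0.0252 -0.0491] 0.023259613427857737 [ 0.4189  0.3101  1.6813 -0.0009  1.1315 -1.1587]
```

Request:
play_rows(
  series=[
    {"fingers":1,"dx":-3,"dy":0,"dz":0,"turn":0},
    {"fingers":1,"dx":0,"dy":0,"dz":-4,"turn":0},
    {"fingers":1,"dx":0,"dy":0,"dz":-4,"turn":0},
    {"fingers":1,"dx":0,"dy":0,"dz":0,"turn":0},
  ],
)

```text
clock: 19.37
position: [0.4777, 0.2898, 0.1453]
ee_rot: [0.003, 0.705, 0.71, 0.007]
contact_force: [0.3, 0.1, -0.1]
width: 0.0234
```

```bash
python3 st.py
```

```text
19.3667 [0.4777 0.2898 0.1453] yaw 1.5778563819764098 [0.0032 0.7046 0.7096 0.0071] [ 0.2594  0.1435 -0.0836] [-0.0341 -0.0392 -0.0277] 0.023414482407996498 [ 0.4214  0.3156  1.7026 -0.001   1.1079 -1.1561]
```

Request:
play_rows(
  series=[
    {"fingers":1,"dx":0.8,"dy":0,"dz":-4,"turn":0},
    {"fingers":1,"dx":0,"dy":0,"dz":-5,"turn":0},
    {"fingers":1,"dx":0,"dy":0,"dz":-5,"turn":0},
    {"fingers":1,"dx":0,"dy":0,"dz":-5,"turn":0},
    {"fingers":1,"dx":0,"dy":0,"dz":0,"turn":0},
  ],
)

```text
clock: 19.78
position: [0.4788, 0.2899, 0.1244]
ee_rot: [0.003, 0.705, 0.71, 0.007]
contact_force: [-0.4, 0.2, -0.7]
width: 0.0232
```

```bash
python3 st.py
```

```text
19.7833 [0.4788 0.2899 0.1244] yaw 1.5779016008507092 [0.0033 0.7046 0.7096 0.0073] [-0.4213  0.1856 -0.7382] [0.04   0.015  0.0338] 0.0231973164241809 [ 0.4207  0.3365  1.7295 -0.001   1.0594 -1.1567]
```

Request:
play_rows(
  series=[
    {"fingers":1,"dx":0,"dy":0,"dz":-4,"turn":0},
    {"fingers":1,"dx":0,"dy":0,"dz":-4,"turn":0},
    {"fingers":1,"dx":0,"dy":0,"dz":-3,"turn":0},
    {"fingers":1,"dx":0,"dy":0,"dz":0,"turn":0},
  ],
)

```text
clock: 20.12
position: [0.4788, 0.2899, 0.112]
ee_rot: [0.003, 0.705, 0.71, 0.007]
contact_force: [0.0, 0.3, -1.9]
width: 0.0232
```

Request:
play_rows(
  series=[
    {"fingers":1,"dx":0,"dy":0,"dz":-1.5,"turn":0},
    {"fingers":1,"dx":0,"dy":0,"dz":-1.5,"turn":0},
  ],
)

```text
clock: 20.28
position: [0.479, 0.29, 0.1089]
ee_rot: [0.003, 0.705, 0.71, 0.007]
contact_force: [0.3, -0.3, -0.4]
width: 0.0232
```

Request:
play_rows(
  series=[
    {"fingers":1,"dx":0,"dy":0,"dz":-1,"turn":0},
    {"fingers":1,"dx":0,"dy":0,"dz":-1,"turn":0},
  ],
)

```text
clock: 20.45
position: [0.4791, 0.2901, 0.1075]
ee_rot: [0.003, 0.705, 0.71, 0.008]
contact_force: [-2.5, -1.3, 11.1]
width: 0.0229
```

```bash
python3 st.py
```

```text
20.45 [0.4791 0.2901 0.1075] yaw 1.5779304735294326 [0.0034 0.7046 0.7096 0.0076] [-2.5422 -1.2509 11.1435] [-0.2804  0.5155 -0.037 ] 0.0229185703464311 [ 0.4207  0.354   1.7512 -0.001   1.0198 -1.1567]
```

The flange is on the stand at the original height (TCP z 0.1075 against 0.1076). I'll relax and open.

Request:
play_rows(
  series=[
    {"fingers":1,"dx":0,"dy":0,"dz":0,"turn":0},
    {"fingers":-1,"dx":0,"dy":0,"dz":0,"turn":0},
    {"fingers":-1,"dx":0,"dy":0,"dz":0,"turn":0},
    {"fingers":-1,"dx":0,"dy":0,"dz":0,"turn":0},
    {"fingers":-1,"dx":0,"dy":0,"dz":0,"turn":0},
    {"fingers":-1,"dx":0,"dy":0,"dz":0,"turn":0},
    {"fingers":-1,"dx":0,"dy":0,"dz":0,"turn":0},
    {"fingers":-1,"dx":0,"dy":0,"dz":0,"turn":0},
  ],
)

```text
clock: 21.12
position: [0.4802, 0.2906, 0.1088]
ee_rot: [0.004, 0.705, 0.71, 0.009]
contact_force: [0.5, -0.1, 0.2]
width: 0.0853
```

```bash
python3 st.py
```

```text
21.1167 [0.4802 0.2906 0.1088] yaw 1.5779857340911447 [0.0041 0.7045 0.7096 0.0092] [ 0.4566 -0.061   0.2085] [-0.013  -0.0015 -0.0044] 0.08534045267908302 [ 0.4208  0.3528  1.7497 -0.0011  1.019  -1.1567]
```

Straight up, then back toward the start pose for an unobstructed look.

Request:
play_rows(
  series=[
    {"fingers":-1,"dx":0,"dy":0,"dz":6,"turn":0},
    {"fingers":-1,"dx":0,"dy":0,"dz":12,"turn":0},
    {"fingers":-1,"dx":0,"dy":0,"dz":20,"turn":0},
    {"fingers":-1,"dx":0,"dy":0,"dz":25,"turn":0},
    {"fingers":-1,"dx":0,"dy":0,"dz":25,"turn":0},
    {"fingers":-1,"dx":0,"dy":0,"dz":25,"turn":0},
    {"fingers":-1,"dx":-5,"dy":5,"dz":15,"turn":0},
    {"fingers":-1,"dx":-20,"dy":18,"dz":0,"turn":0},
    {"fingers":-1,"dx":-26,"dy":24,"dz":0,"turn":0},
    {"fingers":-1,"dx":-26,"dy":24,"dz":0,"turn":0},
    {"fingers":-1,"dx":-26,"dy":24,"dz":0,"turn":0},
    {"fingers":-1,"dx":-26,"dy":24,"dz":0,"turn":0},
    {"fingers":-1,"dx":-26,"dy":24,"dz":0,"turn":0},
    {"fingers":-1,"dx":-26,"dy":24,"dz":0,"turn":0},
    {"fingers":-1,"dx":-15,"dy":15,"dz":0,"turn":0},
    {"fingers":-1,"dx":0,"dy":0,"dz":0,"turn":0},
    {"fingers":-1,"dx":0,"dy":0,"dz":0,"turn":0},
    {"fingers":-1,"dx":0,"dy":0,"dz":0,"turn":0},
  ],
)

```text
clock: 22.62
position: [0.2752, 0.478, 0.2516]
ee_rot: [0.004, 0.706, 0.708, 0.014]
contact_force: [0.8, -0.9, 0.5]
width: 0.0854
```

```bash
python3 - <<'E'
from fit import *
exec(open("st.py").read())
pt,ps=get_image("top"),get_image("side")
hd=[box(-.012,.012,-.012,.012,.066,.138)]
ms=[]
for p in(pt,ps):
    g=p["pixels"].astype(int); m=masks_of(p,"driver")[0]; q=cv2.dilate(m["region"].astype(np.float32),np.ones((7,7))); ms.append(((g[...,2]>g[...,0]*1.5+20)*q).astype(np.float32))
for k in(slice(0,1),slice(1,2),slice(0,2)): print("driver",fit([pt,ps][k],ms[k],hd,[.475,.288,0]))
for l,z in(("hexdriver",.128),("dish",.05),("jar",.05),("tub",.05),("weight",.05),("scoop",.05)):
    m=masks_of(pt,l); print(l,m and onz(pt,m[0]["xy"],z))
c=lambda p,x,y,h:cv2.resize(cv2.cvtColor(p["pixels"],cv2.COLOR_RGB2BGR)[y-h:y+h,x-h:x+h],(400,400),interpolation=cv2.INTER_CUBIC)
cv2.imwrite("pics/s9.png",np.hstack([c(pt,123,232,26),c(ps,288,308,34)]))
E
```

```text
22.6167 [0.2752 0.478  0.2516] yaw 1.573679855533228 [0.0043 0.706  0.7081 0.0139] [ 0.819  -0.8659  0.4685] [-0.049   0.0195 -0.0135] 0.08542142257882666 [ 0.9303  0.2223  1.5566 -0.0128  1.3363 -0.6406]
driver (array([ 0.4769,  0.288 , -0.0989]), np.float64(23.75))
driver (array([0.4765, 0.2888, 0.1141]), np.float64(35.375))
driver (array([0.4765, 0.2881, 0.1045]), np.float64(70.25))
hexdriver [0.5233 0.2907 0.128 ]
dish [ 0.7026 -0.1081  0.05  ]
jar [0.7317 0.3248 0.05  ]
tub [ 0.5494 -0.4228  0.05  ]
weight [0.7624 0.173  0.05  ]
scoop [0.5225 0.3195 0.05  ]
```

View pics/s9.png

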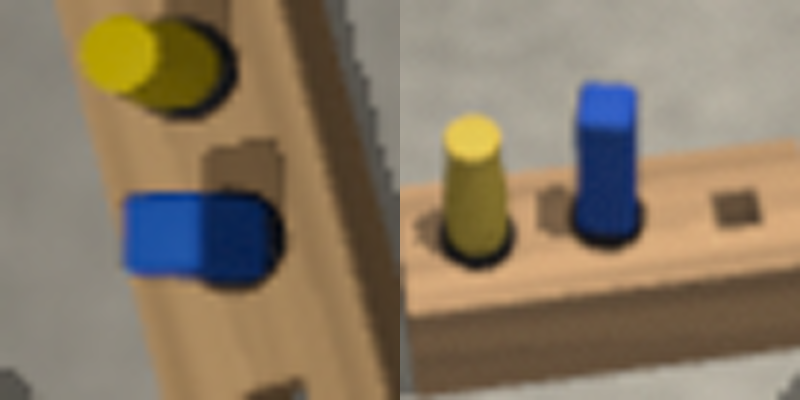

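The driver stands upright in the middle hole, within about 1 mm of its original fit. The scoop's top hit this time is clearly the hex driver misread. Handing in.

```bash
python3 -c "
from rig import *
print(sign_off())"
```

```text
the job is handed in; nothing more can be done
None
```

I locked the scale, put the blue driver back upright in its hole, and handed the job in at about 23 s on the robot's clock. The hand-in reports no verdict.

**What I did:** I took the driver from the middle hole and seated the blade about 14 mm below the rim. I pressed at about 10–12 N, which is about 2–3 mm in. I turned clockwise until the measured twist climbed from about 0.07 to 0.20 N m, backed off within the slot's play, lifted off, and returned the driver.

**Last checks:**
- **Screw:** the slot in the top picture read about 1.34 rad of 1.35. That it sprang back up was not measured; the driver was lifted clear and the force returned to its no-load level.
- **Driver:** it looked upright in the picture, and the fit put it within about 1 mm of where it stood.
- **Robot:** the gripper was open and clear of everything.
- **Bystanders:** the dish, jar, tub, weight and hex driver read within about 9 mm of their first positions.

**Doubts:**
- **Scoop:** the last detection landed on the hex driver, so the scoop was not confirmed. The arm never went near it.
- **Seating:** the sideways wiggle to check it was inconclusive. I relied on the head depth from the picture, and the rise in twist at the stop and the turned slot later confirmed it.
- **Stop twist:** the 0.20 N m peak is right at the "about 0.2" limit, and the reading is noisy by a few hundredths.

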